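# Whetstone back into the propped bench chest

## Task

Put the whetstone away in the bench chest: lift the lid by its pull until the notched stay drops over the peg and holds the lid open by itself, then lay the stone gently in the empty ribbed recess in the till. Then lift the stay's notch off the peg by its handle and let the lid down with it, not letting it fall, until it is fully shut; leave the sanding block where it is.

Things in the scene. Friction and masses are not known exactly. Their poses are not given: they have to be found in the camera images.
- chest: the bench chest: dark wood, fixed to the table, 210 mm deep (x), 280 wide (y), 110 high to the rim, hinged lid on top, drawer front with two small knobs below. Origin: centre of its underside. Axes: x from its front (towards the robot) to the hinged rear, y to its left, z up; turned up to 14 degrees. Walls 8 mm. In the till under the lid a leather pad and three collets are fixed.
- stone_center (a point): centre of the loose whetstone: a plain worn grey bar, 32 mm (its x) by 68 mm (its y) by 27 mm high (its z, up), flat on the table; about 0.16 kg. Grasp it across the 32 mm. The point has the stone's axes.
- stone_recess (a point): centre of the empty recess, on the till's floor (66 mm above the table, 44 below the rim); chest's axes. Inside it is 75 mm along x and 40 mm along y, framed by wooden ribs 6 mm thick and 8 mm high: the stone lies in it with its length along the chest's x, either way round. It is 148 mm in front of the hinge line, 54 mm behind the inner front wall, 45 mm left of the chest's middle.
- lid (a joint): angle of the lid, rad: 0 shut, growing as its front rises; stop at 1.40. The lid is 10 mm thick, 0.32 kg, and reaches 213 mm forward of its hinge on the rear rim. Unpropped it falls shut from any angle (light damping). Raised beyond about 1.28 it lets the stay's notch drop over the peg by gravity; lowered again it rests on the stay at about 1.19.
- lid_hinge (a point): middle of the lid's hinge line, which runs along the chest's y at the rear rim, 110 mm above the table. The point turns with the lid: with the lid shut its axes are the chest's; opening turns its -x direction (hinge to front edge) upwards.
- lid_pull (a point): centre of the pull on the middle of the lid's front edge: a dark steel barrel 20 mm in diameter, 28 mm long along y, with flat ends, on a 12 mm wide neck; 236 mm forward of the hinge line and 6 mm above it (lid shut), its centre 23 mm ahead of the lid's edge. Grip it across its flat ends (along y), so that it can turn between the fingers. Turns with the lid.
- stay (a joint): angle of the stay relative to the lid about its pivot, rad: 0 with the lid shut and the bar at rest on the peg, about -1.64 when propped; negative as the free end swings down away from the lid. It swings freely under its own weight (0.13 kg with the handle).
- stay_pivot (a point): pivot of the stay on the lid's right (-y) edge, 149 mm right of the chest's middle, 60 mm forward of the hinge line and 4 mm above it (lid shut). Stay's axes: -x along the bar to its free end, y as the chest's, z to the bar's upper edge. Shut, the bar dips 0.25 rad below level to the front, its lower edge on the peg, along which it slides as the lid turns.
- stay_peg (a point): centre of the steel peg fixed on the chest's right side: 10 mm in diameter, along y, 105 mm forward of the hinge line, 22 mm below it. The stay is a bar 6 mm thick, 156 mm from pivot to end, edges 9 mm above and below its axis, the hooked end 17 mm below; the notch in its lower edge is 10 mm deep, 112 to 136 mm from the pivot. Propped, the peg bears on the notch's end nearer the pivot.
- stay_handle (a point): centre of the stay's handle: a black round grip 17 mm in diameter at the bar's free end, standing out to the chest's right (-y) (64 mm long; the point is 38 mm outside the bar's mid-plane, 47 mm outside the chest's side), at -146, -38, -4 mm from stay_pivot in the stay's axes. Moving it in the chest's x-z plane moves the stay and with it the lid. Stay's axes.
- sanding_block: a loose brown sanding block, 52 by 92 by 32 mm, on the table; origin at the centre of its underside; to be left alone.
Things that resemble listed ones, but are neither listed nor needed, are in the scene too. Leave any black or red look-alike of the part that bears stone_center alone.

How it is judged:
On the way, in this order (a step that is already met when the one before it is completed fails the run):
1. the lid stands propped on its stay (lid joint 1.10 to 1.33), with nothing of the robot touching lid or stay (value of joint lid between 1.1 and 1.33 rad and velocity of joint lid between -0.1 and 0.1 rad/s and contact force between chest and the arm below 0.1 N and contact force between chest and the fingers below 0.1 N), for 0.4 s.
2. the whetstone lies released in its recess while the lid is still propped (x of stone_center in the frame of stone_recess between -0.006 and 0.006 m and y of stone_center in the frame of stone_recess between -0.006 and 0.006 m and z of stone_center in the frame of stone_recess between 0.01 and 0.017 m and contact force between whetstone and the fingers below 0.1 N and value of joint lid between 1.1 and 1.33 rad), for 0.3 s.
At the end, for the whole second after the job is handed in: The whetstone lies at rest on the floor of the recess, its centre within 6 mm of the recess centre along each axis and no more than 17 mm above the till floor, and the lid is shut (lid joint below 0.02 rad) (x of stone_center in the frame of stone_recess between -0.006 and 0.006 m and y of stone_center in the frame of stone_recess between -0.006 and 0.006 m and z of stone_center in the frame of stone_recess between 0.01 and 0.017 m and value of joint lid below 0.02 rad and linear speed of whetstone below 0.02 m/s and velocity of joint lid between -0.05 and 0.05 rad/s); the robot touches nothing.
It fails at once if the lid falls (it turns shut faster than 3 rad/s, as after a free fall from more than about 0.12 rad) (velocity of joint lid below -3 rad/s).
It fails at once if the whetstone is dropped or thrown into the till (faster than 0.7 m/s within it) (x of stone_center in the frame of stone_recess between -0.06 and 0.06 m and y of stone_center in the frame of stone_recess between -0.06 and 0.06 m and z of stone_center in the frame of stone_recess below 0.05 m and linear speed of whetstone above 0.7 m/s).
It fails at once if the sanding block is moved by more than 30 mm (distance of sanding_block from where it was at the start of the episode above 0.03 m).
It also fails if it takes over 72 s, if anything falls off the work surface, if the arm or the gripper's body presses on something with over 40 N, if the wrist force passes 120 N, or if a joint passes its speed limit or range.

## Robot

A 6-joint arm with a two-finger parallel gripper is mounted at the origin on a cart in front of the work surface, level with it; the furniture and walls round the work are solid. World frame = base frame: x ahead of the robot, y to its left, z up, the work surface at z = 0. Lengths are in m, angles in rad, forces in N, time in s.
With the tool pointing down it reaches from about 0.375 to 0.975 m from the base axis. Payload 3.8 kg.
Tool frame: the origin (TCP) lies on the centre line of the jaws, within the pads' length; the fingertips stand 14 mm ahead of it and the grasp point (between the pads) lies 5 mm behind it; z points along the fingers, x is the direction in which the jaws open and shut, and the axes are right-handed (so a half turn about z gives the same grasp; the last joint's range is limited). The gripper opens to 85 mm and grips with 20 to 120 N. Pads are 22 mm wide; open, the fingers measure 114 mm over their backs; the gripper's body (76 mm by 85 mm) begins 54 mm behind the grasp point. The pads swing forward as they close: fully open they stand 13 mm farther back than shut.
Start: joints at [1.24, 0.264, 1.604, -0, 1.274, -0.037], TCP at [0.195, 0.646, 0.245] pointing down, gripper open.
Joint ranges: [-2.63, 2.63], [-0.94, 2.18], [0.31, 2.57], [-1.31, 4.45], [0, 2.66], [-2.55, 2.55]. Speed limits (rad/s): [2.57, 2.57, 3.14, 3.14, 3.14, 3.14].

## Interface

Orientations are given as a rotation vector (axis times angle).
In Python, from workcell import bot gives the robot as it stands. The module is installed in compiled form; this text tells all that it offers.
- The arm moves only by the tool arm_command, never from a script. Its argument "steps" is one flat list of numbers, 7 for each row, row after row: the shift along the tool's x, y, z in units of 30 mm (1.0 is 30 mm), then the turn, a rotation vector about the tool's x, y, z in units of 6 degrees (1.0 is 6 degrees), then the opening, from 0 (shut) to 1 (fully open). In form: [tx, ty, tz, ax, ay, az, fingers, tx, ty, tz, ax, ay, az, fingers, ...]. A call has 1 to 10 rows; each row shifts and turns the commanded pose from where the row before left it, along the tool's axes as they then stand; what a row does not reach is not made up. A row lasts 1/8 s, in which the tool goes at most 62.5 mm and 10.7 degrees, less where a joint would pass 70% of its speed; a pose out of reach is approached as far as the arm can. A call is refused whole if a number of a shift passes 1 or a number of a turn 1, either way. A call with a gripper value outside its range is refused whole. The fingers move at their own pace and stop on an object; "squeeze" is the grip in N (left out, the last holds). Time passes only in rows, so rows that do not move let the fingers close. It gives the time, the measured TCP pose, the force and the opening at its end, in the units of the state.
- bot.read_state(): the state, without advancing time (a new reading comes with each control period).
- bot.read_camera(name): name is "scene" or "side" or "wrist"; returns a dict with "img" (384x512x3 uint8, red, green, blue), "camera_matrix" (3x3 intrinsics, pixels), "pose" (4x4, takes a point from camera to world coordinates); the wrist camera has in their place "T_tool_cam" (4x4, takes a point from camera to tool coordinates, whose origin is the TCP and whose axes are the tool frame's). Camera axes: x right, y down, z forward; pixel columns grow to the right and rows downward; lengths in m; the calibration is good to about 2 mm. A picture is of the moment at which its call begins: read the wrist's pose just before it. There is no depth.
- bot.finish_job(): hands the job in, once; it reports no verdict.
The state is a dict: "time": time; "q": joint angles; "joint_vel": joint speeds; "joint_torque": joint torques, N m; "tool_pos": TCP position; "tcp_rot": TCP orientation; "wrist_force": force on the tool from outside, world axes, zero at the start; "torque": the same for the moment, N m; "width": opening from 0.0 (shut) to 1.0 (fully open).
Only numpy, scipy, OpenCV 4.12 (cv2) and the standard library are available. Lean on these libraries where they do the work, as an engineer would, in place of code of your own. Each camera call takes 0.05 s, during which the arm holds its last target.

## Working session

There is one attempt and no reset: what is moved stays moved. The work goes in short steps, Python scripts to look and compute and a tool call to move; the robot and the scene stay as the last step left them, time stands still between calls to the robot, and variables do not carry over. Pictures are saved under pics/ and viewed, and the job is handed in when it is done.

Besides the shell and the picture viewer there is one more tool, called after "Emit:" as a command line: name --argument value ..., lists and objects as JSON in quotes. arm_command: Moves the arm, as the interface text tells. Its arguments: {"type":"object","properties":{"steps":{"type":"array","items":{"type":"number"}},"squeeze":{"type":"number"}},"required":["steps"]}

```bash
mkdir -p pics; python3 - <<'E'
from workcell import bot
import cv2,numpy as np
s=bot.read_state();print({k:np.round(v,3).tolist() for k,v in s.items()})
for n in ["scene","side","wrist"]:
    c=bot.read_camera(n);cv2.imwrite(f"pics/{n}0.png",c["img"][:,:,::-1]);print(n,np.round(c["camera_matrix"],1).tolist(),np.round(c.get("pose",c.get("T_tool_cam")),3).tolist())
E
```

```text
{'time': 0.0, 'q': [1.24, 0.265, 1.605, -0.0, 1.274, -0.037], 'joint_vel': [0.0, -0.001, -0.0, -0.001, 0.001, 0.0], 'joint_torque': [0.001, -51.51, -36.733, -0.0, 0.013, 0.0], 'tool_pos': [0.195, 0.645, 0.244], 'tcp_rot': [2.522, 1.872, -0.003], 'wrist_force': [0.059, 0.063, -0.537], 'torque': [-0.032, -0.001, 0.012], 'width': 1.001}
scene [[480.6, 0.0, 261.2], [0.0, 480.6, 186.5], [0.0, 0.0, 1.0]] [[0.702, -0.516, 0.491, -0.23], [-0.712, -0.497, 0.496, -0.84], [-0.012, -0.698, -0.716, 1.206], [0.0, 0.0, 0.0, 1.0]]
side [[370.2, 0.0, 249.0], [0.0, 370.2, 191.1], [0.0, 0.0, 1.0]] [[-0.996, -0.048, 0.071, 0.439], [-0.084, 0.406, -0.91, 0.742], [0.015, -0.913, -0.409, 0.472], [0.0, 0.0, 0.0, 1.0]]
wrist [[290.7, 0.0, 255.9], [0.0, 290.7, 190.8], [0.0, 0.0, 1.0]] [[1.0, 0.0, 0.0, -0.001], [-0.0, 0.948, 0.317, -0.082], [-0.0, -0.317, 0.948, -0.129], [0.0, 0.0, 0.0, 1.0]]
```

View pics/scene0.png

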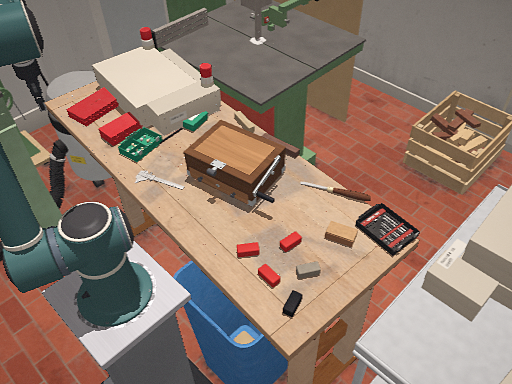

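View pics/side0.png

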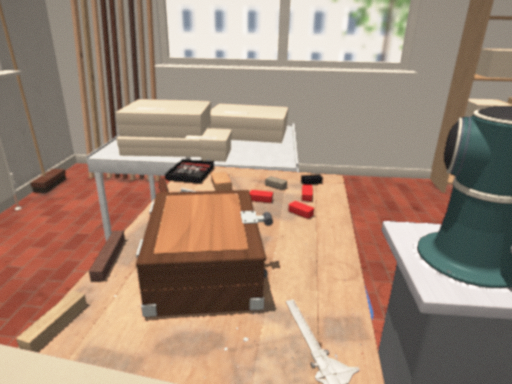

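View pics/wrist0.png

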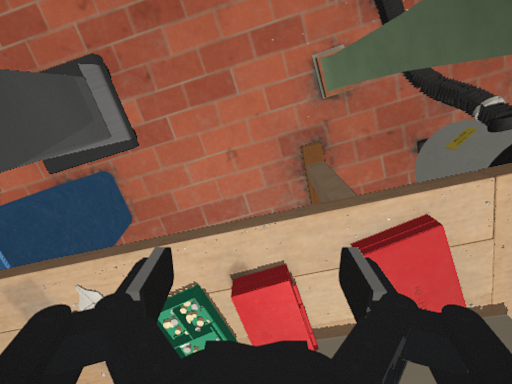

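The scene view shows the chest at about (235,165). The grey bar is at (307,270), with red look-alikes at (247,250), (290,241) and (268,275) and a black one at (291,303). The sanding block is at (340,232).

```bash
python3 - <<'E'
import cv2
a=cv2.imread("pics/scene0.png");
cv2.imwrite("pics/s_chest.png",cv2.resize(a[110:220,170:300],None,fx=6,fy=5.4,interpolation=cv2.INTER_CUBIC)[:600,:800])
cv2.imwrite("pics/s_stone.png",cv2.resize(a[220:320,225:365],None,fx=5.5,fy=5.5,interpolation=cv2.INTER_CUBIC))
E
```

```text
(no output)
```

View pics/s_chest.png

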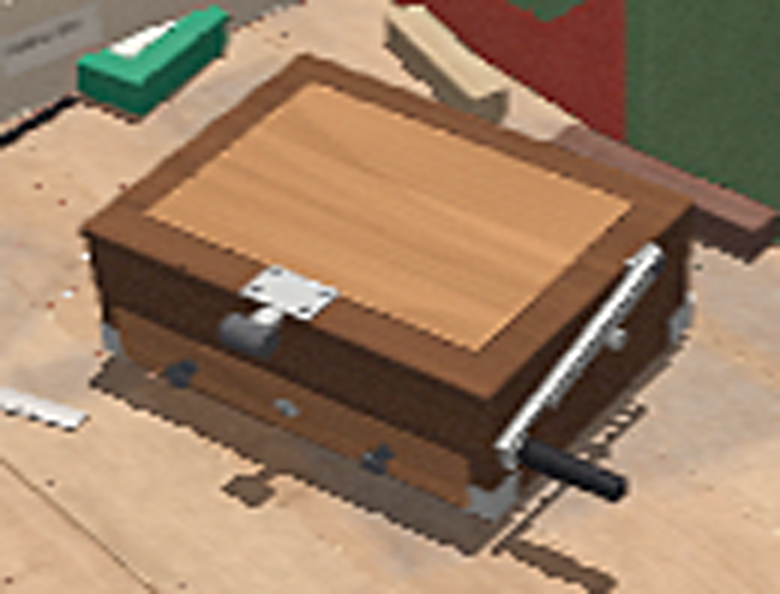

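View pics/s_stone.png

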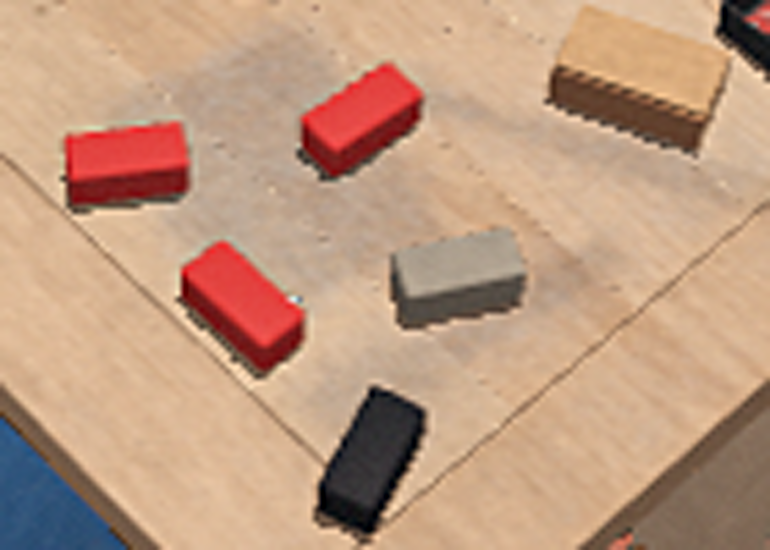

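The grey bar at (307,270) is the only plain grey one, at about 68×32 mm next to the red and black look-alikes, so it is the whetstone. The pull barrel sits at about (211,172) and the stay's black handle at about (265,198).

```bash
cat > h.py <<'E'
import numpy as np,cv2
from scipy.spatial.transform import Rotation as R
from workcell import bot
def T_of(s):
    T=np.eye(4);T[:3,:3]=R.from_rotvec(s["tcp_rot"]).as_matrix();T[:3,3]=s["tool_pos"];return T
def look(name,fn=None):
    s=bot.read_state();c=bot.read_camera(name)
    P=c["pose"] if "pose" in c else T_of(s)@c["T_tool_cam"]
    if fn: cv2.imwrite("pics/"+fn,c["img"][:,:,::-1])
    return c["img"],c["camera_matrix"],P
def ray(K,P,px,z):
    px=np.atleast_2d(px).astype(float);d=np.c_[(px-K[:2,2])/[K[0,0],K[1,1]],np.ones(len(px))]@P[:3,:3].T
    t=(z-P[2,3])/d[:,2];return P[:3,3]+t[:,None]*d
def proj(K,P,X):
    X=np.atleast_2d(X);c=(X-P[:3,3])@P[:3,:3];return c[:,:2]/c[:,2:]*[K[0,0],K[1,1]]+K[:2,2]
def fit2d(M,W):
    M=np.array(M,float);W=np.array(W,float);a=M-M.mean(0);b=W-W.mean(0)
    th=np.arctan2((a[:,0]*b[:,1]-a[:,1]*b[:,0]).sum(),(a*b).sum());Rm=np.array([[np.cos(th),-np.sin(th)],[np.sin(th),np.cos(th)]])
    t=W.mean(0)-Rm@M.mean(0);return th,t,W-(M@Rm.T+t)
E
python3 - <<'E'
from h import *
I,K,P=look("scene")
c=np.array([[184.2,153],[220.8,120.6],[285.3,148.3],[251.3,183.7]])
g=cv2.cvtColor(I,cv2.COLOR_RGB2GRAY)
W=ray(K,P,c,0.12);print(W.round(4))
L=[np.linalg.norm(W[i]-W[(i+1)%4]) for i in range(4)];print(L)
# chest frame: hinge at x=+105?; lid from hinge -213
M=np.array([[-.213,.14],[0,.14],[0,-.14],[-.213,-.14]])
th,t,r=fit2d(M,W[:,:2]);print("hinge mid",t,"yaw deg",np.degrees(th),r.round(4).tolist())
Rm=np.array([[np.cos(th),-np.sin(th)],[np.sin(th),np.cos(th)]])
pull=np.r_[Rm@[-.236,0]+t,.116];print("pull",pull,proj(K,P,pull))
a=0.25;h=np.array([-.06-.146*np.cos(a)-.004*np.sin(a)*0,-.149-.038,.114-.146*np.sin(a)-.004])
H=np.r_[Rm@h[:2]+t,h[2]];print("handle",H,proj(K,P,H))
hsv=cv2.cvtColor(I,cv2.COLOR_RGB2HSV)
x0,y0=288,250;sub=hsv[y0:290,x0:330];m=(sub[...,1]<55).astype(np.uint8)
print(m.sum());
for r in m: print(''.join('#' if v else '.' for v in r))
E
```

```text
[[ 0.4457  0.2121  0.12  ]
 [ 0.6506  0.254   0.12  ]
 [ 0.7006 -0.0191  0.12  ]
 [ 0.5009 -0.0563  0.12  ]]
[np.float64(0.20912448875740194), np.float64(0.27764901419495), np.float64(0.20313547153780842), np.float64(0.2740234548637391)]
hinge mid [0.67897824 0.11802132] yaw deg 11.017652098297729 [[0.0025, -0.0026], [-0.0016, -0.0015], [-0.0051, 0.0003], [0.0042, 0.0038]]
pull [0.44732811 0.07291903 0.116     ] [[211.78263551 173.41994869]]
handle [ 0.51696813 -0.1040335   0.07387902] [[265.70204458 198.56294006]]
278
..........................................
#.........................................
..........................................
..........................................
..........................................
#.........................................
..........................................
..........................................
..........................................
..........................................
..........................................
..........................................
........................######............
...#............
[... 444 characters left out ...]
#...........
..........###.#.#.###.#######.............
..........#.###.#########.................
..........#####.#####.....................
...........#####..........................
...........#..............................
..........................................
..........................................
..........................................
..........................................
..........................................
..........................................
..........................................
..........................................
..........................................
..........................................
..........................................
```

```bash
cat >> h.py <<'E'
def toolR(xaz,tilt=0,tiltaxis=None):
    """tool down, tool x at azimuth xaz (rad)"""
    x=np.array([np.cos(xaz),np.sin(xaz),0]);z=np.array([0,0,-1.]);m=np.c_[x,np.cross(z,x),z]
    if tiltaxis is not None: m=R.from_rotvec(np.array(tiltaxis,float)*tilt).as_matrix()@m
    return m
def rows(T0,targets,grip,nd=2):
    """targets: list of (pos,Rm) one per row; prints rounded rows with error feedback"""
    T=T0.copy();out=[]
    for i,(p,Rm) in enumerate(targets):
        tx=np.round(T[:3,:3].T@(p-T[:3,3])/.03,nd);av=np.round(np.degrees(R.from_matrix(T[:3,:3].T@Rm).as_rotvec())/6,nd)
        g=grip[i] if np.ndim(grip) else grip
        if max(abs(tx).max(),abs(av).max())>1: print("TOO BIG",i,tx,av)
        out.append([*tx,*av,g]);T[:3,3]=T[:3,3]+T[:3,:3]@tx*.03;T[:3,:3]=T[:3,:3]@R.from_rotvec(np.radians(av*6)).as_matrix()
    for k in range(0,len(out),10): print("CALL",', '.join('%g'%(v+0) for r in out[k:k+10] for v in r))
    return T
def lin(T0,p,Rm,n):
    rv=R.from_matrix(Rm@T0[:3,:3].T).as_rotvec()
    return [(T0[:3,3]+(p-T0[:3,3])*(i+1)/n,R.from_rotvec(rv*(i+1)/n).as_matrix()@T0[:3,:3]) for i in range(n)]
E
python3 - <<'E'
from h import *
s=bot.read_state();T=T_of(s)
yaw=np.radians(11)
rows(T,lin(T,np.array([.36,.055,.30]),toolR(yaw+np.pi/2),22),1)
E
```

```text
CALL -0.78, 0.5, -0.08, 0, 0, -0.21, 1, -0.8, 0.48, -0.09, 0, 0, -0.21, 1, -0.81, 0.46, -0.08, 0, 0, -0.21, 1, -0.81, 0.45, -0.08, 0, 0, -0.21, 1, -0.83, 0.42, -0.09, 0, 0, -0.21, 1, -0.83, 0.41, -0.08, 0, 0, -0.22, 1, -0.84, 0.39, -0.08, 0, 0, -0.21, 1, -0.86, 0.37, -0.08, 0, 0, -0.21, 1, -0.86, 0.36, -0.09, 0, 0.01, -0.21, 1, -0.86, 0.33, -0.08, 0, 0, -0.21, 1
CALL -0.88, 0.31, -0.09, 0, 0, -0.21, 1, -0.88, 0.3, -0.08, 0, 0, -0.21, 1, -0.89, 0.27, -0.08, 0, 0, -0.21, 1, -0.89, 0.26, -0.09, 0, 0, -0.21, 1, -0.9, 0.23, -0.08, 0, 0, -0.21, 1, -0.9, 0.22, -0.09, 0, 0, -0.21, 1, -0.91, 0.2, -0.08, 0, 0, -0.21, 1, -0.91, 0.17, -0.08, 0, 0, -0.22, 1, -0.92, 0.16, -0.09, 0, 0, -0.21, 1, -0.92, 0.13, -0.08, 0, 0, -0.21, 1
CALL -0.92, 0.12, -0.09, 0, 0, -0.21, 1, -0.92, 0.09, -0.08, 0, 0, -0.21, 1
```

Emit:
arm_command --steps '[-0.8, 0.5, -0.1, 0, 0, -0.2, 1, -0.8, 0.5, -0.1, 0, 0, -0.2, 1, -0.8, 0.45, -0.1, 0, 0, -0.2, 1, -0.8, 0.45, -0.1, 0, 0, -0.2, 1, -0.8, 0.4, -0.1, 0, 0, -0.2, 1, -0.8, 0.4, -0.1, 0, 0, -0.2, 1, -0.85, 0.4, -0.1, 0, 0, -0.2, 1, -0.85, 0.4, -0.1, 0, 0, -0.2, 1, -0.85, 0.35, -0.1, 0, 0, -0.25, 1, -0.85, 0.35, -0.1, 0, 0, -0.25, 1]'

```text
time: 1.45
tool_pos: [0.2704, 0.3786, 0.2752]
tcp_rot: [2.301, 2.139, -0.0]
wrist_force: [0.6, 0.2, 1.0]
width: 0.997
```

Emit:
arm_command --steps '[-0.9, 0.3, -0.1, 0, 0, -0.2, 1, -0.9, 0.3, -0.1, 0, 0, -0.2, 1, -0.9, 0.3, -0.1, 0, 0, -0.2, 1, -0.9, 0.25, -0.1, 0, 0, -0.2, 1, -0.9, 0.2, -0.1, 0, 0, -0.2, 1, -0.9, 0.2, -0.1, 0, 0, -0.2, 1, -0.9, 0.2, -0.1, 0, 0, -0.25, 1, -0.9, 0.2, -0.1, 0, 0, -0.25, 1, -0.9, 0.2, 0, 0, 0, -0.2, 1, -0.9, 0.1, 0, 0, 0, -0.2, 1]'

```text
time: 2.7
tool_pos: [0.344, 0.1098, 0.2993]
tcp_rot: [2.052, 2.378, 0.0]
wrist_force: [-0.3, -0.1, -1.0]
width: 1.002
```

```bash
python3 - <<'E'
from h import *
s=bot.read_state();print(s["time"],np.round(s["q"],3),np.round(s["tool_pos"],4));print(T_of(s)[:3,:3].round(3))
look("wrist","w1.png")
E
```

```text
2.7 [ 0.24  -0.399  2.128 -0.     1.412 -1.478] [0.344  0.1098 0.2993]
[[-0.146  0.989  0.   ]
 [ 0.989  0.146  0.   ]
 [-0.     0.    -1.   ]]
```

View pics/w1.png

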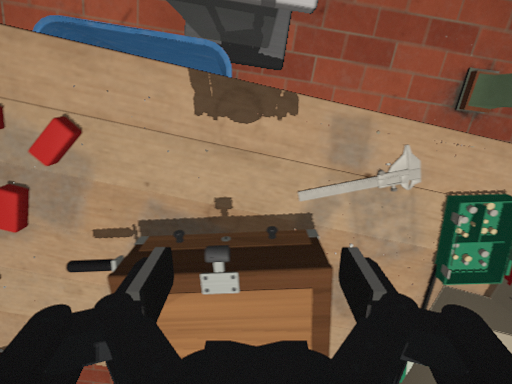

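```bash
python3 - <<'E'
import cv2
a=cv2.imread("pics/w1.png")
cv2.imwrite("pics/w1c.png",cv2.resize(a[210:330,60:340],None,fx=2.85,fy=2.85*1.5,interpolation=cv2.INTER_CUBIC))
cv2.imwrite("pics/w1d.png",cv2.resize(a[240:300,190:250],None,fx=10,fy=10,interpolation=cv2.INTER_CUBIC))
E
```

```text
(no output)
```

View pics/w1c.png

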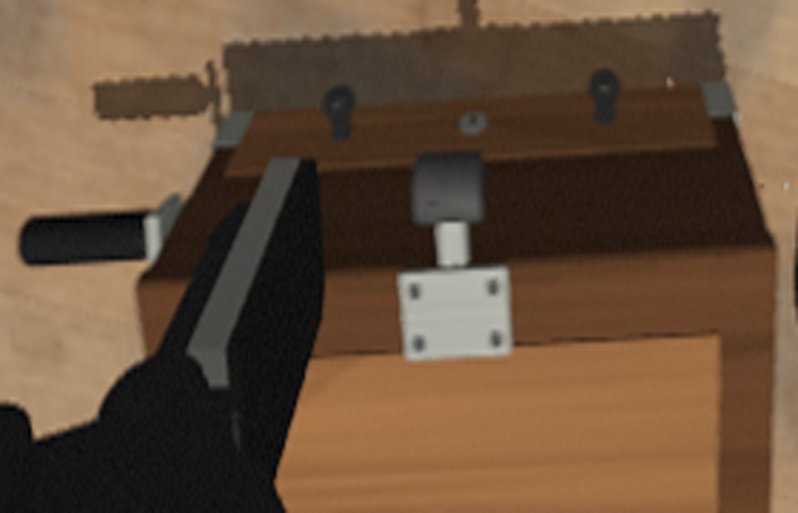

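View pics/w1d.png

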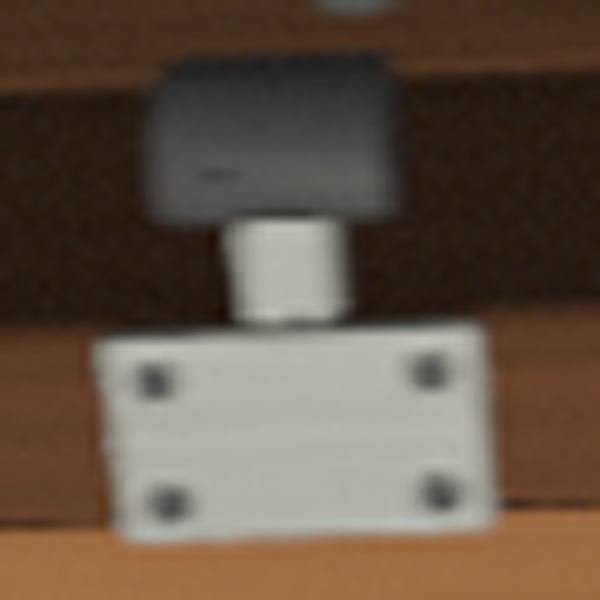

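```bash
python3 - <<'E'
from h import *
s=bot.read_state();c=bot.read_camera("wrist");K=c["camera_matrix"];P=T_of(s)@c["T_tool_cam"]
f=ray(K,P,[[109.1,276.2],[330.2,268.5]],.12);print(f,np.linalg.norm(f[0]-f[1]),f.mean(0)); d=f[1]-f[0];print(90-np.degrees(np.arctan2(d[1],d[0])))
b=ray(K,P,[[217.2,253.6]],.116);print("barrel",b)
# handle pixels end/base
h=ray(K,P,[[60+25/2.85,210+240/4.275],[60+148/2.85,210+235/4.275]],.074);print("handle",h)
# back-project scene-fit points
yaw=-np.arctan2(-(d[0]),d[1])*-1
E
```

```text
[[ 0.50324481 -0.05443199  0.12      ]
 [ 0.45192916  0.21457636  0.12      ]] 0.27385906185463726 [0.47758698 0.08007218 0.12      ]
-10.799910904285142
barrel [[0.4541145  0.07485889 0.116     ]]
handle [[ 0.53060253 -0.13285171  0.074     ]
 [ 0.51969296 -0.07256892  0.074     ]]
```

The wrist view shows the pull barrel at (217,254), the lid's front edge from (109,276) to (330,268), and the handle from (69,266) to (112,265). The barrel comes out at (.454,.075), within 1 mm of the position the front edge gives, and the yaw is about 10.8°. I'll go to the pull.

```bash
cat >> h.py <<'E'
YAW=np.radians(10.8)
PULL=np.array([.4545,.0755,.116])
CX=np.array([np.cos(YAW),np.sin(YAW),0]);CY=np.array([-np.sin(YAW),np.cos(YAW),0]);CZ=np.array([0,0,1.])
HINGE=PULL+.236*CX-.006*CZ
def ch(x,y,z): return HINGE+x*CX+y*CY+z*CZ
E
python3 - <<'E'
from h import *
s=bot.read_state();T=T_of(s)
T=rows(T,lin(T,PULL+[0,0,.07],toolR(YAW+np.pi/2),6),.7)
print(T.round(4))
E
```

```text
CALL -0.27, 0.58, 0.63, 0, 0, -0.07, 0.7, -0.28, 0.58, 0.63, 0, 0, -0.08, 0.7, -0.28, 0.57, 0.63, 0, 0, -0.07, 0.7, -0.28, 0.58, 0.63, 0, 0.01, -0.07, 0.7, -0.29, 0.57, 0.63, 0, 0, -0.07, 0.7, -0.29, 0.57, 0.63, 0, 0, -0.08, 0.7
[[-1.879e-01  9.822e-01  1.000e-04  4.545e-01]
 [ 9.822e-01  1.879e-01  2.000e-04  7.560e-02]
 [ 2.000e-04  1.000e-04 -1.000e+00  1.859e-01]
 [ 0.000e+00  0.000e+00  0.000e+00  1.000e+00]]
```

Emit:
arm_command --steps '[-0.28, 0.58, 0.63, 0, 0, -0.07, 0.7, -0.28, 0.58, 0.63, 0, 0, -0.07, 0.7, -0.28, 0.57, 0.63, 0, 0, -0.07, 0.7, -0.28, 0.58, 0.63, 0, 0, -0.07, 0.7, -0.28, 0.57, 0.63, 0, 0, -0.08, 0.7, -0.29, 0.57, 0.63, 0, 0, -0.08, 0.7, 0, 0, 0, 0, 0, 0, 0.7]'

```text
time: 3.68
tool_pos: [0.4536, 0.078, 0.1841]
tcp_rot: [-1.997, -2.421, 0.004]
wrist_force: [-0.8, -0.5, 0.0]
width: 0.698
```

```bash
python3 - <<'E'
from h import *
s=bot.read_state();print(T_of(s).round(4).tolist())
I,K,P=look("wrist","w2.png")
print("proj pull",proj(K,P,PULL))
a=cv2.imread("pics/w2.png");cv2.imwrite("pics/w2c.png",cv2.resize(a[170:384,60:460],None,fx=2,fy=2,interpolation=cv2.INTER_CUBIC))
E
```

```text
[[-0.1902, 0.9817, -0.004, 0.4536], [0.9818, 0.1902, -0.0, 0.078], [0.0007, -0.0039, -1.0, 0.1841], [0.0, 0.0, 0.0, 1.0]]
proj pull [[252.97384773 212.23105091]]
```

View pics/w2c.png

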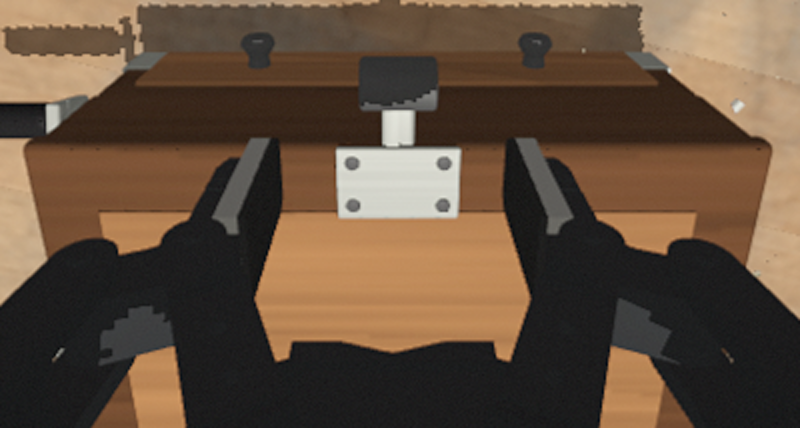

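```bash
python3 - <<'E'
from h import *
I,K,P=look("wrist")
s=bot.read_state();T=T_of(s)
print("barrel",ray(K,P,[[259.3,211.5]],.116))
f=ray(K,P,[[60+28/2,170+145/2],[60+770/2,170+143/2]],.12);d=f[1]-f[0];print(f,np.linalg.norm(d),np.degrees(np.arctan2(d[1],d[0]))-90,f.mean(0)-.023*CX)
print((T[:3,:3].T@(ray(K,P,[[259.3,211.5]],.116)[0]-T[:3,3])).round(4))
E
```

```text
barrel [[0.45359867 0.08021322 0.116     ]]
[[ 0.50290204 -0.05143756  0.12      ]
 [ 0.44933669  0.22111549  0.12      ]] 0.27776683640724986 11.118737110173797 [0.45352676 0.08052919 0.12      ]
[0.0019 0.0002 0.0699]
```

```bash
sed -i 's/YAW=np.radians(10.8)/YAW=np.radians(11.0)/; s/PULL=np.array(\[.4545,.0755,.116\])/PULL=np.array([.4536,.0803,.116])/' h.py; grep -n "PULL=\|YAW=" h.py
```

```text
38:YAW=np.radians(11.0)
39:PULL=np.array([.4536,.0803,.116])
```

Emit:
arm_command --steps '[0.03, 0, 0.5, 0, 0, 0, 0.6, 0.03, 0, 0.5, 0, 0, 0, 0.6, 0, 0, 0.5, 0, 0, 0, 0.6, 0, 0, 0.4, 0, 0, 0, 0.6, 0, 0, 0.2, 0, 0, 0, 0.6, 0, 0, 0, 0, 0, 0, 0.2, 0, 0, 0, 0, 0, 0, 0.2, 0, 0, 0, 0, 0, 0, 0.2, 0, 0, 0, 0, 0, 0, 0.2]' --squeeze 40

```text
time: 4.9
tool_pos: [0.4538, 0.08, 0.123]
tcp_rot: [-1.998, -2.423, -0.001]
wrist_force: [-1.6, 5.7, -0.9]
width: 0.317
```

```bash
python3 - <<'E'
from h import *
s=bot.read_state();print(T_of(s).round(4).tolist(),s["width"],s["wrist_force"])
I,K,P=look("wrist","w3.png")
a=cv2.imread("pics/w3.png");cv2.imwrite("pics/w3c.png",cv2.resize(a[130:384,60:460],None,fx=2,fy=2,interpolation=cv2.INTER_CUBIC))
E
```

```text
[[-0.1907, 0.9816, -0.0002, 0.4538], [0.9816, 0.1907, 0.0012, 0.08], [0.0012, 0.0, -1.0, 0.123], [0.0, 0.0, 0.0, 1.0]] 0.31716629998532075 [-1.64666925  5.65454606 -0.90818001]
```

View pics/w3c.png

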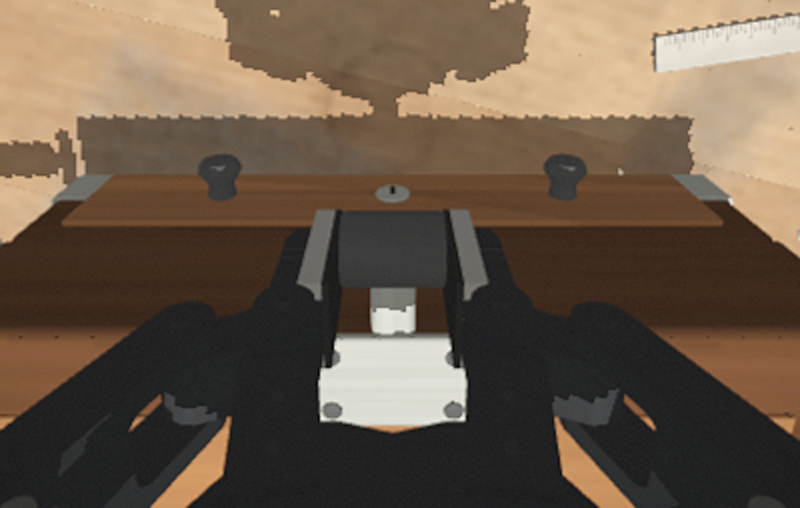

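The wrist view shows the pads on both flat ends of the barrel, at crop (325..460, 250), and the width is 27 mm as expected. I'll lift along the arc.

```bash
cat > arc.py <<'E'
from h import *
import sys
a0,a1,n=map(float,sys.argv[1:4]);n=int(n)
s=bot.read_state();T=T_of(s);Rm=toolR(YAW+np.pi/2)
f=lambda a:ch(-.236*np.cos(a)+.006*np.sin(a),0,.236*np.sin(a)+.006*np.cos(a))+[0,0,.006]
rel=T[:3,3]-HINGE; print("now", rel@CX,rel@CY,rel[2],"angle est",np.arctan2(rel[2]-.006,-rel@CX)-.0254, s["width"],np.round(s["wrist_force"],1))
T[:3,:3]=Rm; T[:3,3]=f(a0)
rows(T,[(f(a0+(a1-a0)*(i+1)/n),Rm) for i in range(n)],.2)
E
python3 arc.py 0 1.34 28
```

```text
now -0.23579473252396346 -0.00029569367551426874 0.013022961834933261 angle est 0.004375415995825197 0.3156947025148329 [-0.7  4.1 -1.6]
CALL 0, 0.02, -0.38, 0, 0, 0, 0.2, 0, 0.04, -0.37, 0, 0, 0, 0.2, 0, 0.05, -0.37, 0, 0, 0, 0.2, 0, 0.07, -0.37, 0, 0, 0, 0.2, 0, 0.09, -0.37, 0, 0, 0, 0.2, 0, 0.11, -0.36, 0, 0, 0, 0.2, 0, 0.12, -0.36, 0, 0, 0, 0.2, 0, 0.14, -0.34, 0, 0, 0, 0.2, 0, 0.16, -0.35, 0, 0, 0, 0.2, 0, 0.18, -0.33, 0, 0, 0, 0.2
CALL 0, 0.19, -0.33, 0, 0, 0, 0.2, 0, 0.2, -0.31, 0, 0, 0, 0.2, 0, 0.22, -0.31, 0, 0, 0, 0.2, 0, 0.23, -0.29, 0, 0, 0, 0.2, 0, 0.25, -0.29, 0, 0, 0, 0.2, 0, 0.26, -0.27, 0, 0, 0, 0.2, 0, 0.28, -0.25, 0, 0, 0, 0.2, 0, 0.28, -0.25, 0, 0, 0, 0.2, 0, 0.3, -0.23, 0, 0, 0, 0.2, 0, 0.31, -0.22, 0, 0, 0, 0.2
CALL 0, 0.32, -0.2, 0, 0, 0, 0.2, 0, 0.33, -0.18, 0, 0, 0, 0.2, 0, 0.33, -0.17, 0, 0, 0, 0.2, 0, 0.35, -0.16, 0, 0, 0, 0.2, 0, 0.35, -0.13, 0, 0, 0, 0.2, 0, 0.35, -0.13, 0, 0, 0, 0.2, 0, 0.37, -0.1, 0, 0, 0, 0.2, 0, 0.36, -0.08, 0, 0, 0, 0.2
```

Emit:
arm_command --steps '[0, 0.02, -0.38, 0, 0, 0, 0.2, 0, 0.04, -0.37, 0, 0, 0, 0.2, 0, 0.05, -0.37, 0, 0, 0, 0.2, 0, 0.07, -0.37, 0, 0, 0, 0.2, 0, 0.09, -0.37, 0, 0, 0, 0.2, 0, 0.11, -0.36, 0, 0, 0, 0.2, 0, 0.12, -0.36, 0, 0, 0, 0.2, 0, 0.14, -0.34, 0, 0, 0, 0.2, 0, 0.16, -0.35, 0, 0, 0, 0.2, 0, 0.18, -0.33, 0, 0, 0, 0.2]'

```text
time: 6.2
tool_pos: [0.4844, 0.086, 0.2309]
tcp_rot: [1.998, 2.423, 0.006]
wrist_force: [5.4, 6.0, -7.1]
width: 0.316
```

```bash
python3 arc.py 0.4786 1.34 18|head -1;python3 -c "
from h import *
look('scene','s4.png');look('side','d4.png');a=cv2.imread('pics/s4.png');b=cv2.imread('pics/d4.png');cv2.imwrite('pics/s4c.png',np.hstack([cv2.resize(a[60:220,160:320],(400,400)),cv2.resize(b[140:340,110:310],(400,400))]))"
```

```text
now -0.20468708425482118 -0.00030713861279164543 0.12092741228256938 angle est 0.4862132019846669 0.31642793416440385 [ 5.4  6.  -7.1]
```

View pics/s4c.png

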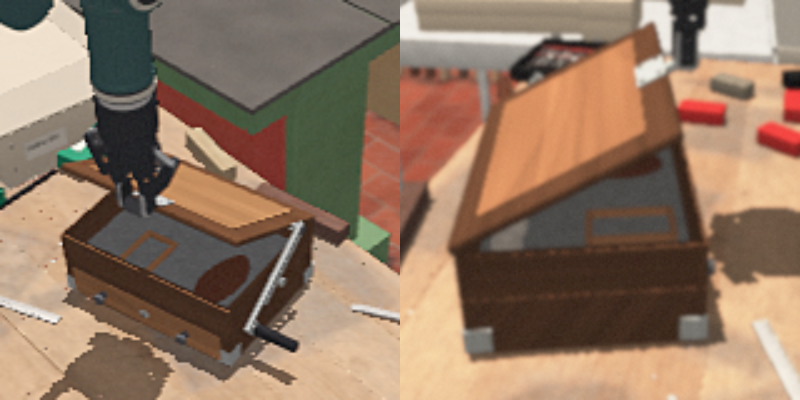

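The lid is rising with the pull: it stands about 0.48 rad open, the stay slides on its peg, and the recess is visible. I'll continue.

Emit:
arm_command --steps '[0, 0.19, -0.33, 0, 0, 0, 0.2, 0, 0.2, -0.31, 0, 0, 0, 0.2, 0, 0.22, -0.31, 0, 0, 0, 0.2, 0, 0.23, -0.29, 0, 0, 0, 0.2, 0, 0.25, -0.29, 0, 0, 0, 0.2, 0, 0.26, -0.27, 0, 0, 0, 0.2, 0, 0.28, -0.25, 0, 0, 0, 0.2, 0, 0.28, -0.25, 0, 0, 0, 0.2, 0, 0.3, -0.23, 0, 0, 0, 0.2, 0, 0.31, -0.22, 0, 0, 0, 0.2]'

```text
time: 7.55
tool_pos: [0.557, 0.1001, 0.3118]
tcp_rot: [-1.997, -2.423, 0.001]
wrist_force: [1.3, 5.0, -8.6]
width: 0.311
```

Emit:
arm_command --steps '[0, 0.32, -0.2, 0, 0, 0, 0.2, 0, 0.33, -0.18, 0, 0, 0, 0.2, 0, 0.33, -0.17, 0, 0, 0, 0.2, 0, 0.35, -0.16, 0, 0, 0, 0.2, 0, 0.35, -0.13, 0, 0, 0, 0.2, 0, 0.35, -0.13, 0, 0, 0, 0.2, 0, 0.37, -0.1, 0, 0, 0, 0.2, 0, 0.36, -0.08, 0, 0, 0, 0.2, 0, 0, 0, 0, 0, 0, 0.2, 0, 0, 0, 0, 0, 0, 0.2]'

```text
time: 8.8
tool_pos: [0.6382, 0.1158, 0.3473]
tcp_rot: [-1.997, -2.423, 0.001]
wrist_force: [-0.3, 5.6, -6.5]
width: 0.315
```

```bash
python3 arc.py 1.34 1.18 6;python3 -c "
from h import *
look('scene','s5.png');look('side','d5.png');a=cv2.imread('pics/s5.png');b=cv2.imread('pics/d5.png');cv2.imwrite('pics/s5c.png',np.hstack([cv2.resize(a[60:220,160:320],(400,400)),cv2.resize(b[100:340,90:330],(400,400))]))"
```

```text
now -0.04801596631478322 -0.00038725893342238975 0.23734962265278275 angle est 1.3407544883872209 0.3152358585792101 [-0.3  5.6 -6.5]
CALL 0, -0.2, 0.05, 0, 0, 0, 0.2, 0, -0.21, 0.05, 0, 0, 0, 0.2, 0, -0.2, 0.05, 0, 0, 0, 0.2, 0, -0.2, 0.06, 0, 0, 0, 0.2, 0, -0.2, 0.07, 0, 0, 0, 0.2, 0, -0.2, 0.07, 0, 0, 0, 0.2
```

View pics/s5c.png

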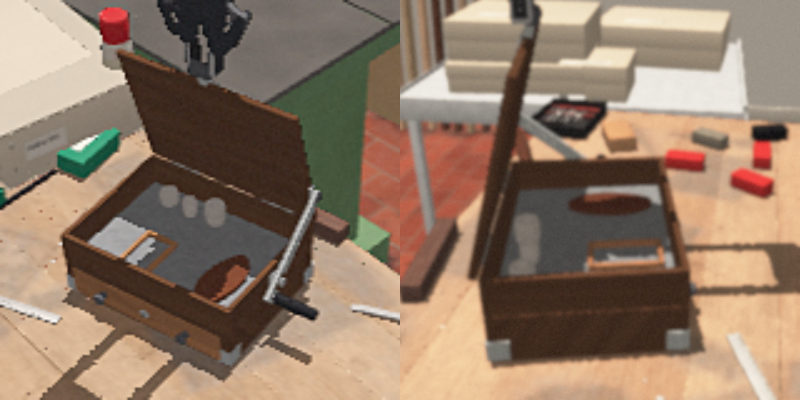

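Emit:
arm_command --steps '[0, -0.2, 0.05, 0, 0, 0, 0.2, 0, -0.2, 0.05, 0, 0, 0, 0.2, 0, -0.2, 0.05, 0, 0, 0, 0.2, 0, -0.2, 0.06, 0, 0, 0, 0.2, 0, -0.15, 0.05, 0, 0, 0, 0.2, 0, 0, 0, 0, 0, 0, 0.2, 0, 0, 0, 0, 0, 0, 0.2]'

```text
time: 9.78
tool_pos: [0.6115, 0.1106, 0.3399]
tcp_rot: [1.998, 2.424, 0.004]
wrist_force: [2.8, 4.9, -8.7]
width: 0.311
```

```bash
python3 arc.py 1.34 1.18 6|head -1;python3 -c "
from h import *
look('scene','s6.png');look('side','d6.png');a=cv2.imread('pics/s6.png');b=cv2.imread('pics/d6.png');cv2.imwrite('pics/s6c.png',np.hstack([cv2.resize(a[110:210,220:320],(600,600),interpolation=cv2.INTER_CUBIC)]))"
```

```text
now -0.07525292620919231 -0.000389091498625823 0.22986637595139925 angle est 1.2211119390694953 0.3105606269962717 [ 2.8  4.9 -8.7]
```

View pics/s6c.png

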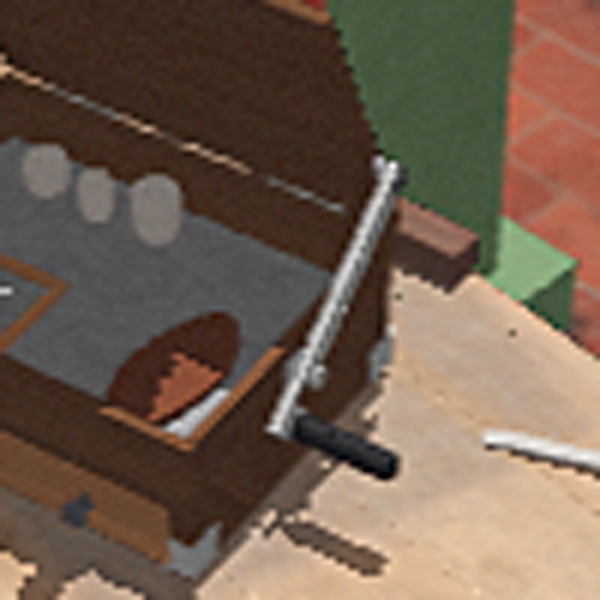

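Emit:
arm_command --steps '[0, -0.15, 0.05, 0, 0, 0, 0.2, 0, -0.15, 0.05, 0, 0, 0, 0.2, 0, 0, 0, 0, 0, 0, 0.2, 0, 0, 0, 0, 0, 0, 0.2]'

```text
time: 10.38
tool_pos: [0.6058, 0.1095, 0.3383]
tcp_rot: [1.995, 2.419, 0.014]
wrist_force: [10.9, 9.3, -8.3]
width: 0.316
```

```bash
python3 arc.py 1.34 1.18 6|head -1
```

```text
now -0.08099128098489132 -0.0003643795638308069 0.22828437034479526 angle est 1.1959873493008322 0.31555498953852956 [10.9  9.3 -8.3]
```

The lid pushes back at about 1.196 rad, which matches the propped angle. I'll release slowly and back off upward.

Emit:
arm_command --steps '[0, 0.1, -0.03, 0, 0, 0, 0.2, 0, 0, 0, 0, 0, 0, 0.4, 0, 0, 0, 0, 0, 0, 0.5, 0, 0, 0, 0, 0, 0, 0.5, 0, 0, -0.2, 0, 0, 0, 0.6, 0, -0.1, -0.5, 0, 0, 0, 0.6, 0, -0.3, -0.6, 0, 0, 0, 0.6, 0, -0.5, -0.5, 0, 0, 0, 0.6, 0, -0.7, 0, 0, 0, 0, 0.6, 0, -0.8, 0, 0, 0, 0, 0.6]'

```text
time: 11.62
tool_pos: [0.5327, 0.0947, 0.3936]
tcp_rot: [1.997, 2.423, 0.002]
wrist_force: [-0.5, 0.2, -0.3]
width: 0.595
```

```bash
python3 -c "
from h import *
print(bot.read_state()['wrist_force'])
look('scene','s7.png');look('side','d7.png');a=cv2.imread('pics/s7.png');b=cv2.imread('pics/d7.png');cv2.imwrite('pics/s7c.png',np.hstack([cv2.resize(a[60:220,160:320],(400,400)),cv2.resize(b[100:340,90:330],(400,400))]))"
```

```text
[-0.53796266  0.16514137 -0.3062808 ]
```

View pics/s7c.png

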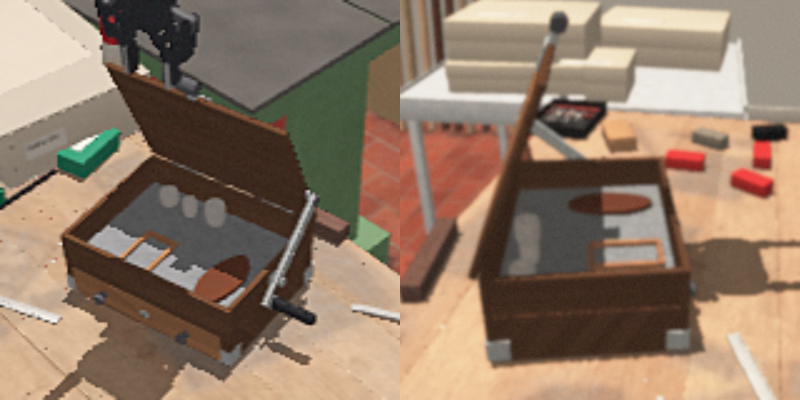

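```bash
python3 - <<'E'
from h import *
I,K,P=look("scene")
c=np.array([[392,255],[508,230],[525,272],[400,298]])/5.5+[225,220]
W=ray(K,P,c,.027);print(W,W.mean(0),[np.linalg.norm(W[i]-W[(i+1)%4]) for i in range(4)])
d=(W[1]+W[2]-W[0]-W[3]);az=np.degrees(np.arctan2(d[1],d[0]));print("long az",az)
blk=np.array([[555,65],[585,10],[730,50],[700,110]])/5.5+[225,220];print("block",ray(K,P,blk,.032))
for nm,c in dict(r1=[177/5.5+225-20,0]).items(): pass
s=bot.read_state();T=T_of(s);print(s["q"].round(2))
E
```

```text
[[ 0.41540605 -0.32800993  0.027     ]
 [ 0.47098127 -0.36211158  0.027     ]
 [ 0.45645967 -0.38600912  0.027     ]
 [ 0.39794986 -0.34919295  0.027     ]] [ 0.43519921 -0.3563309   0.027     ] [np.float64(0.06520373956913521), np.float64(0.027963714326820707), np.float64(0.06912906699282167), np.float64(0.027448851199698688)]
long az -31.866014887343088
block [[ 0.57353378 -0.31038678  0.032     ]
 [ 0.61708224 -0.29706376  0.032     ]
 [ 0.65103009 -0.37491461  0.032     ]
 [ 0.60465662 -0.38877697  0.032     ]]
[ 0.13 -0.05  1.68 -0.    1.51 -1.63]
```

```bash
python3 - <<'E'
from h import *
s=bot.read_state();T=T_of(s)
rows(T,lin(T,np.array([.435,-.356,.20]),toolR(np.radians(58)),20),.8,1)
E
```

```text
CALL -0.7, -0.3, 0.3, 0, 0, 0.4, 0.8, -0.7, -0.3, 0.3, 0, 0, 0.3, 0.8, -0.8, -0.2, 0.4, 0, 0, 0.4, 0.8, -0.7, -0.3, 0.3, 0, 0, 0.3, 0.8, -0.7, -0.2, 0.3, 0, 0, 0.4, 0.8, -0.8, -0.1, 0.3, 0, 0, 0.4, 0.8, -0.7, -0.2, 0.4, 0, 0, 0.3, 0.8, -0.8, -0.1, 0.3, 0, 0, 0.4, 0.8, -0.8, 0, 0.3, 0, 0, 0.3, 0.8, -0.7, -0.1, 0.3, 0, 0, 0.4, 0.8
CALL -0.8, 0, 0.3, 0, 0, 0.3, 0.8, -0.8, 0, 0.4, 0, 0, 0.4, 0.8, -0.7, 0, 0.3, 0, 0, 0.4, 0.8, -0.8, 0.1, 0.3, 0, 0, 0.3, 0.8, -0.8, 0.1, 0.3, 0, 0, 0.4, 0.8, -0.7, 0.1, 0.4, 0, 0, 0.3, 0.8, -0.8, 0.1, 0.3, 0, 0, 0.4, 0.8, -0.7, 0.2, 0.3, 0, 0, 0.4, 0.8, -0.8, 0.2, 0.3, 0, 0, 0.3, 0.8, -0.7, 0.3, 0.3, 0, 0, 0.4, 0.8
```

Emit:
arm_command --steps '[-0.7, -0.3, 0.3, 0, 0, 0.4, 0.8, -0.7, -0.3, 0.3, 0, 0, 0.3, 0.8, -0.8, -0.2, 0.4, 0, 0, 0.4, 0.8, -0.7, -0.3, 0.3, 0, 0, 0.3, 0.8, -0.7, -0.2, 0.3, 0, 0, 0.4, 0.8, -0.8, -0.1, 0.3, 0, 0, 0.4, 0.8, -0.7, -0.2, 0.4, 0, 0, 0.3, 0.8, -0.8, -0.1, 0.3, 0, 0, 0.4, 0.8, -0.8, 0, 0.3, 0, 0, 0.3, 0.8, -0.7, -0.1, 0.3, 0, 0, 0.4, 0.8]'

```text
time: 13.02
tool_pos: [0.4852, -0.1307, 0.2961]
tcp_rot: [2.418, 2.005, 0.001]
wrist_force: [0.8, -0.1, 0.8]
width: 0.806
```

Emit:
arm_command --steps '[-0.8, 0, 0.3, 0, 0, 0.3, 0.8, -0.8, 0, 0.4, 0, 0, 0.4, 0.8, -0.7, 0, 0.3, 0, 0, 0.4, 0.8, -0.8, 0.1, 0.3, 0, 0, 0.3, 0.8, -0.8, 0.1, 0.3, 0, 0, 0.4, 0.8, -0.7, 0.1, 0.4, 0, 0, 0.3, 0.8, -0.8, 0.1, 0.3, 0, 0, 0.4, 0.8, -0.7, 0.2, 0.3, 0, 0, 0.4, 0.8, -0.8, 0.2, 0.3, 0, 0, 0.3, 0.8, -0.7, 0.3, 0.3, 0, 0, 0.4, 0.8]'

```text
time: 14.28
tool_pos: [0.4369, -0.358, 0.1998]
tcp_rot: [2.752, 1.515, 0.0]
wrist_force: [-1.9, -0.2, -0.0]
width: 0.799
```

Emit:
arm_command --steps '[0, 0, 0, 0, 0, 0, 0.8, 0, 0, 0, 0, 0, 0, 0.8]'

```text
time: 14.52
tool_pos: [0.437, -0.3565, 0.2]
tcp_rot: [-2.75, -1.518, -0.0]
wrist_force: [0.1, 0.9, 1.0]
width: 0.802
```

```bash
python3 - <<'E'
from h import *
s=bot.read_state();print(T_of(s).round(4).tolist(),s["time"])
look("wrist","w8.png");look("scene","s8.png")
E
```

```text
[[0.5331, 0.8461, 0.0, 0.437], [0.8461, -0.5331, 0.0006, -0.3565], [0.0005, -0.0003, -1.0, 0.2], [0.0, 0.0, 0.0, 1.0]] 14.525
```

View pics/w8.png

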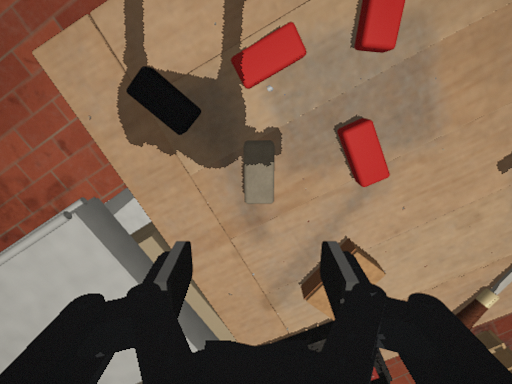

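The wrist view shows the grey stone at (259,172), half in shadow and nearly aligned with the tool. A red bar lies at (364,152), the black one at (164,100), and the sanding block at (345,265).

```bash
python3 - <<'E'
from h import *
a=cv2.imread("pics/w8.png");cv2.imwrite("pics/w8c.png",cv2.resize(a[125:215,220:300],None,fx=6.5,fy=6.5,interpolation=cv2.INTER_CUBIC))
E
```

```text
(no output)
```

View pics/w8c.png

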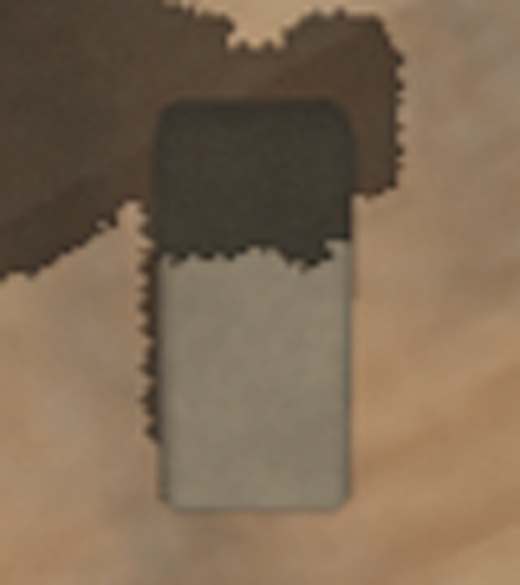

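```bash
python3 - <<'E'
from h import *
s=bot.read_state();c=bot.read_camera("wrist");K=c["camera_matrix"];T=T_of(s);P=T@c["T_tool_cam"]
px=np.array([[158,110],[352,110],[349,510],[162,510]])/6.5+[220,125]
W=ray(K,P,px,.027);L=(W-T[:3,3])@T[:3,:3];print(L.round(4));print(np.linalg.norm(W[1]-W[0]),np.linalg.norm(W[2]-W[3]),np.linalg.norm((W[1]+W[0]-W[2]-W[3])/2))
d=(L[2]+L[3]-L[0]-L[1]);print("centre",L.mean(0),W.mean(0),"rot of long about tool z deg",np.degrees(np.arctan2(-d[0],d[1])))
E
```

```text
[[-0.0126 -0.0338  0.1733]
 [ 0.0184 -0.0338  0.1733]
 [ 0.0193  0.0346  0.1734]
 [-0.0128  0.0346  0.1734]]
0.031004560395733283 0.03203492391929604 0.06841250153930072
centre [0.00305877 0.00041799 0.17336297] [ 0.43926807 -0.35388309  0.027     ] rot of long about tool z deg -0.29996169030818115
```

Emit:
arm_command --steps '[0.1, 0, 0.9, 0, 0, 0, 0.8, 0, 0, 0.9, 0, 0, 0, 0.8, 0, 0, 0.9, 0, 0, 0, 0.8, 0, 0, 0.9, 0, 0, 0, 0.8, 0, 0, 0.8, 0, 0, 0, 0.8, 0, 0, 0.6, 0, 0, 0, 0.8, 0, 0, 0.5, 0, 0, 0, 0.8, 0, 0, 0.3, 0, 0, 0, 0.8, 0, 0, 0, 0, 0, 0, 0.8]'

```text
time: 15.8
tool_pos: [0.4382, -0.3538, 0.0255]
tcp_rot: [-2.749, -1.518, 0.001]
wrist_force: [0.1, 0.7, 0.7]
width: 0.801
```

```bash
python3 - <<'E'
from h import *
s=bot.read_state();print(T_of(s).round(4).tolist(),s["time"],s["wrist_force"])
look("wrist","w9.png")
E
```

```text
[[0.5327, 0.8463, -0.0007, 0.4382], [0.8463, -0.5327, 0.0006, -0.3538], [0.0001, -0.0009, -1.0, 0.0255], [0.0, 0.0, 0.0, 1.0]] 15.8 [0.07979439 0.66711353 0.72158127]
```

View pics/w9.png

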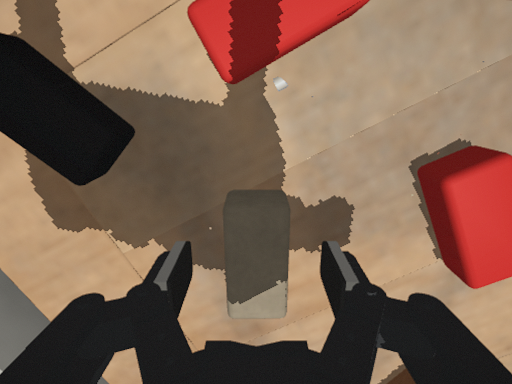

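The stone at (257,255) is centred between the fingers at (180,..) and (332,..), so I'll close.

Emit:
arm_command --steps '[0, 0, 0, 0, 0, 0, 0.2, 0, 0, 0, 0, 0, 0, 0.2, 0, 0, 0, 0, 0, 0, 0.2, 0, 0, 0, 0, 0, 0, 0.2, 0, 0, 0, 0, 0, 0, 0.2]' --squeeze 45

```text
time: 16.48
tool_pos: [0.4391, -0.3547, 0.027]
tcp_rot: [2.749, 1.517, 0.001]
wrist_force: [0.6, -0.1, 4.9]
width: 0.371
```

```bash
python3 - <<'E'
from h import *
s=bot.read_state();c=bot.read_camera("wrist");I=c["img"];K=c["camera_matrix"];T=T_of(s);P=T@c["T_tool_cam"]
print(T[:3,3],s["width"],s["wrist_force"]);cv2.imwrite("pics/w10.png",I[:,:,::-1]);cv2.imwrite("pics/w10c.png",cv2.resize(I[150:360,180:340,::-1],None,fx=2.8,fy=2.8,interpolation=cv2.INTER_CUBIC))
E
```

```text
[ 0.43908692 -0.35473708  0.02700007] 0.37136060753558353 [ 0.64726655 -0.09858927  4.94775074]
```

View pics/w10c.png

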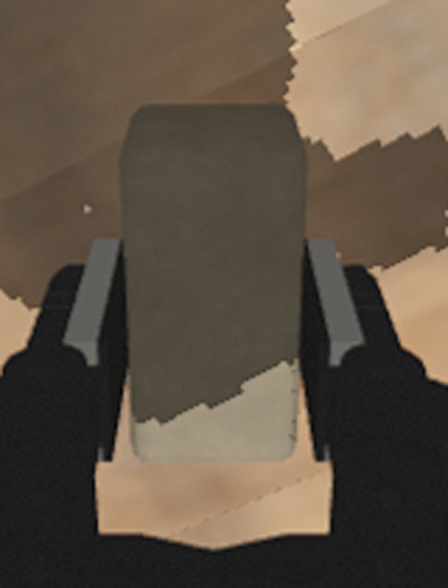

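```bash
python3 - <<'E'
from h import *
s=bot.read_state();c=bot.read_camera("wrist");K=c["camera_matrix"];T=T_of(s);P=T@c["T_tool_cam"]
px=np.array([[122,160],[305,160],[299,460],[131,460]])/2.8+[180,150]
W=ray(K,P,px,.027);L=(W-T[:3,3])@T[:3,:3];print(L.round(4),L.mean(0).round(4))
d=(L[2]+L[3]-L[0]-L[1]);print(np.degrees(np.arctan2(-d[0],d[1])))
E
```

```text
[[-0.016  -0.03   -0.0001]
 [ 0.0152 -0.03   -0.0001]
 [ 0.0163  0.0329  0.0001]
 [-0.0165  0.0329  0.0001]] [-0.0003  0.0015 -0.    ]
-0.30819888549636026
```

Emit:
arm_command --steps '[0, 0, -0.2, 0, 0, 0, 0.2, 0, 0, -0.4, 0, 0, 0, 0.2, 0, 0, -0.7, 0, 0, 0, 0.2, 0, 0, -0.9, 0, 0, 0, 0.2, 0, 0, -0.9, 0, 0, 0, 0.2, 0, 0, -0.9, 0, 0, 0, 0.2, 0, 0, -0.9, 0, 0, 0, 0.2, 0, 0, -0.9, 0, 0, 0, 0.2, 0, 0, -0.9, 0, 0, 0, 0.2, 0, 0, -0.9, 0, 0, 0, 0.2]'

```text
time: 17.82
tool_pos: [0.438, -0.3537, 0.2552]
tcp_rot: [-2.75, -1.518, 0.0]
wrist_force: [1.0, 0.8, -1.1]
width: 0.373
```

```bash
python3 - <<'E'
from h import *
s=bot.read_state();T=T_of(s);print(T[:3,3],s["width"],s["wrist_force"],s["time"])
look("wrist","w11.png")
REC=ch(-.148,.045,-.044);print("rec",REC)
# hover over recess
rows(T,lin(T,np.array([REC[0]-.03,REC[1]-.02,.26]),toolR(YAW+np.pi/2),20),.2,2)
E
```

```text
[ 0.43801238 -0.35370105  0.25519358] 0.3728251485752207 [ 1.0218519   0.76291824 -1.10337223] 17.825
rec [0.53139679 0.14126441 0.066     ]
CALL 0.73, -0.33, -0.01, 0, 0, -0.36, 0.2, 0.73, -0.31, -0.01, 0, 0, -0.36, 0.2, 0.75, -0.27, 0, 0, 0, -0.36, 0.2, 0.76, -0.25, -0.01, 0, 0, -0.36, 0.2, 0.77, -0.22, -0.01, 0, 0, -0.36, 0.2, 0.78, -0.19, -0.01, 0, 0, -0.36, 0.2, 0.78, -0.16, -0.01, 0, 0, -0.36, 0.2, 0.79, -0.13, 0, 0, 0, -0.36, 0.2, 0.79, -0.11, -0.01, 0, 0, -0.36, 0.2, 0.79, -0.07, -0.01, 0, 0, -0.36, 0.2
CALL 0.8, -0.04, -0.01, 0, 0, -0.36, 0.2, 0.8, -0.01, 0, 0, 0, -0.36, 0.2, 0.8, 0.02, -0.01, 0, 0, -0.36, 0.2, 0.8, 0.05, -0.01, 0, 0, -0.36, 0.2, 0.79, 0.08, -0.01, 0, 0, -0.36, 0.2, 0.79, 0.1, -0.01, 0, 0, -0.36, 0.2, 0.79, 0.14, 0, 0, 0, -0.36, 0.2, 0.78, 0.17, -0.01, 0, 0, -0.36, 0.2, 0.77, 0.2, -0.01, 0, 0, -0.36, 0.2, 0.77, 0.22, -0.01, 0, 0, -0.36, 0.2
```

View pics/w11.png

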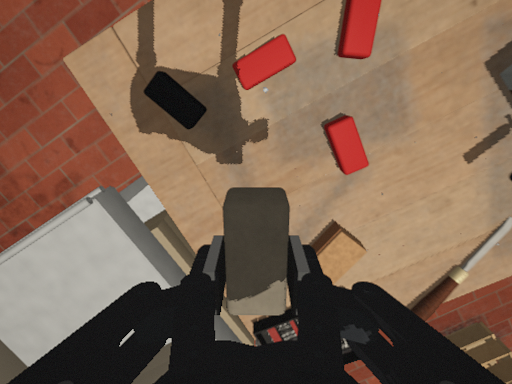

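Emit:
arm_command --steps '[0.73, -0.33, 0, 0, 0, -0.36, 0.2, 0.73, -0.31, 0, 0, 0, -0.36, 0.2, 0.75, -0.27, 0, 0, 0, -0.36, 0.2, 0.76, -0.25, 0, 0, 0, -0.36, 0.2, 0.77, -0.22, 0, 0, 0, -0.36, 0.2, 0.78, -0.19, 0, 0, 0, -0.36, 0.2, 0.78, -0.16, 0, 0, 0, -0.36, 0.2, 0.79, -0.13, 0, 0, 0, -0.36, 0.2, 0.79, -0.11, 0, 0, 0, -0.36, 0.2, 0.79, -0.07, 0, 0, 0, -0.36, 0.2]'

```text
time: 19.12
tool_pos: [0.4686, -0.1141, 0.2523]
tcp_rot: [-2.411, -2.01, 0.002]
wrist_force: [0.5, 0.5, -1.7]
width: 0.374
```

Emit:
arm_command --steps '[0.8, -0.04, 0, 0, 0, -0.36, 0.2, 0.8, 0, 0, 0, 0, -0.36, 0.2, 0.8, 0.02, 0, 0, 0, -0.36, 0.2, 0.8, 0.05, 0, 0, 0, -0.36, 0.2, 0.8, 0.08, 0, 0, 0, -0.36, 0.2, 0.8, 0.1, 0, 0, 0, -0.36, 0.2, 0.8, 0.14, 0, 0, 0, -0.36, 0.2, 0.78, 0.17, 0, 0, 0, -0.36, 0.2, 0.77, 0.2, 0, 0, 0, -0.36, 0.2, 0.77, 0.22, 0, 0, 0, -0.36, 0.2]'

```text
time: 20.38
tool_pos: [0.5, 0.1236, 0.2522]
tcp_rot: [-1.992, -2.426, 0.004]
wrist_force: [0.5, 0.3, -1.5]
width: 0.371
```

Emit:
arm_command --steps '[0, 0, 0, 0, 0, 0, 0.2, 0, 0, 0, 0, 0, 0, 0.2]'

```text
time: 20.62
tool_pos: [0.5007, 0.1219, 0.2529]
tcp_rot: [-1.996, -2.425, 0.003]
wrist_force: [-0.1, -0.0, -1.5]
width: 0.37
```

```bash
python3 - <<'E'
from h import *
s=bot.read_state();T=T_of(s);print(T.round(4).tolist(),s["width"],s["time"])
I,K,P=look("wrist","w12.png");look("scene","s12.png");look("side","d12.png")
REC=ch(-.148,.045,-.044)
pts=[ch(-.148+a,.045+b,-.044+h) for h in (0,.008) for a,b in [(-.0375,-.02),(.0375,-.02),(.0375,.02),(-.0375,.02)]]
print(proj(K,P,pts).round(1).tolist())
a=cv2.imread("pics/w12.png");cv2.imwrite("pics/w12c.png",cv2.resize(a[110:384,110:400],None,fx=2.1,fy=2.1,interpolation=cv2.INTER_CUBIC))
E
```

```text
[[-0.1922, 0.9813, -0.002, 0.5007], [0.9814, 0.1922, -0.0008, 0.1219], [-0.0004, -0.0021, -1.0, 0.2529], [0.0, 0.0, 0.0, 1.0]] 0.3704495144460405 20.625
[[250.2, 167.7], [250.5, 228.7], [283.9, 228.8], [286.0, 167.8], [250.1, 169.5], [250.4, 231.7], [284.5, 231.7], [286.8, 169.6]]
```

View pics/w12.png

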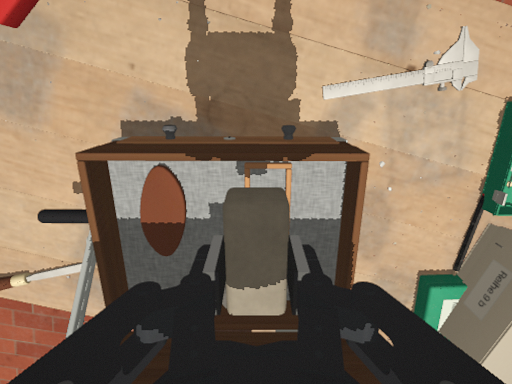

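View pics/s12.png

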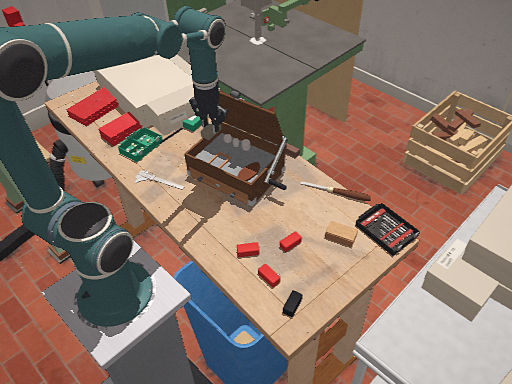

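View pics/d12.png

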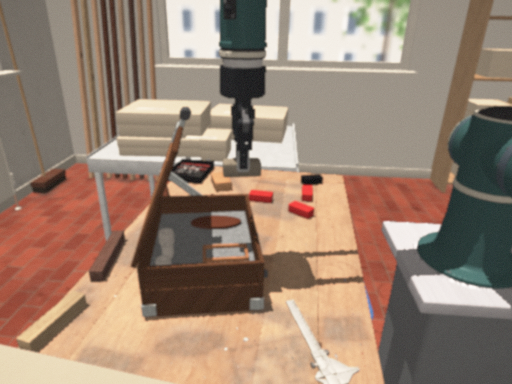

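```bash
python3 - <<'E'
from h import *
a=cv2.imread("pics/w12.png");cv2.imwrite("pics/w12c.png",cv2.resize(a[130:230,70:380],(775,500),interpolation=cv2.INTER_CUBIC))
cv2.imwrite("pics/w12e.png",cv2.resize(a[155:215,235:300],(650,600),interpolation=cv2.INTER_CUBIC))
b=cv2.imread("pics/d7.png");cv2.imwrite("pics/d7e.png",cv2.resize(b[230:275,195:255],(800,600),interpolation=cv2.INTER_CUBIC))
b=cv2.imread("pics/s7.png");cv2.imwrite("pics/s7e.png",cv2.resize(b[140:185,190:250],(800,600),interpolation=cv2.INTER_CUBIC))
for n in ("side","scene"):
    I,K,P=look(n);pts=[ch(-.148+x,.045+y,-.036) for x,y in [(-.0375,-.02),(.0375,-.02),(.0375,.02),(-.0375,.02)]];print(n,proj(K,P,pts).round(1).tolist())
E
```

```text
side [[242.7, 243.9], [204.9, 245.6], [204.8, 257.2], [244.7, 255.2]]
scene [[216.0, 168.8], [229.0, 156.4], [219.9, 152.3], [206.8, 164.5]]
```

View pics/w12c.png

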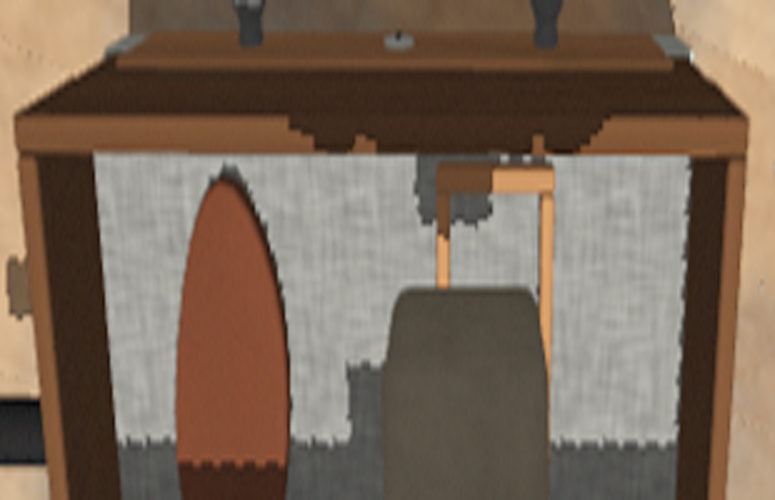

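View pics/w12e.png

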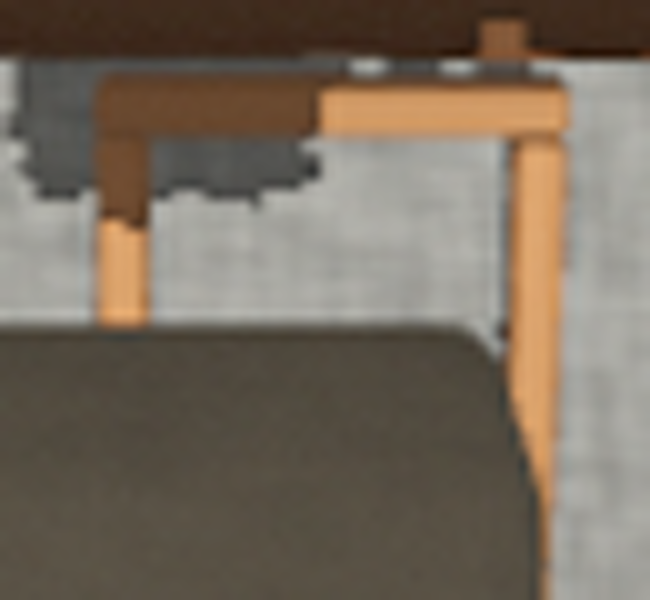

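View pics/d7e.png

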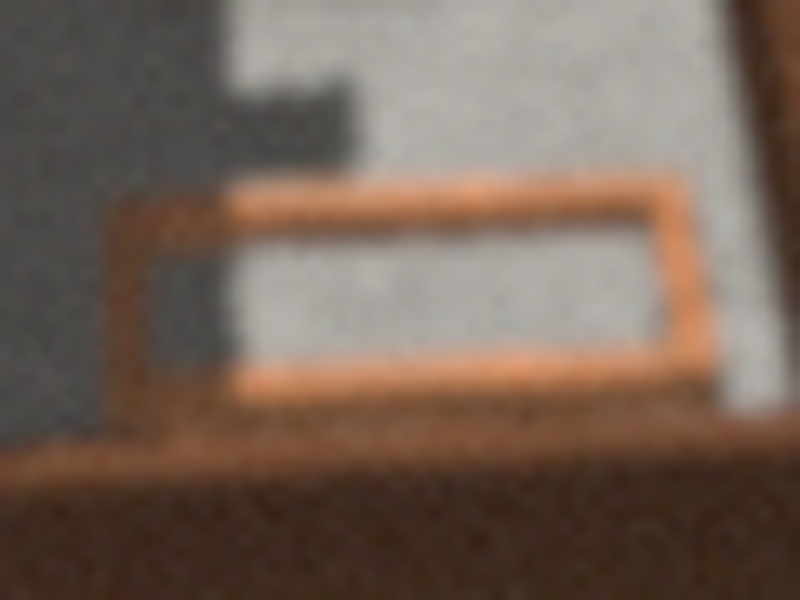

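View pics/s7e.png

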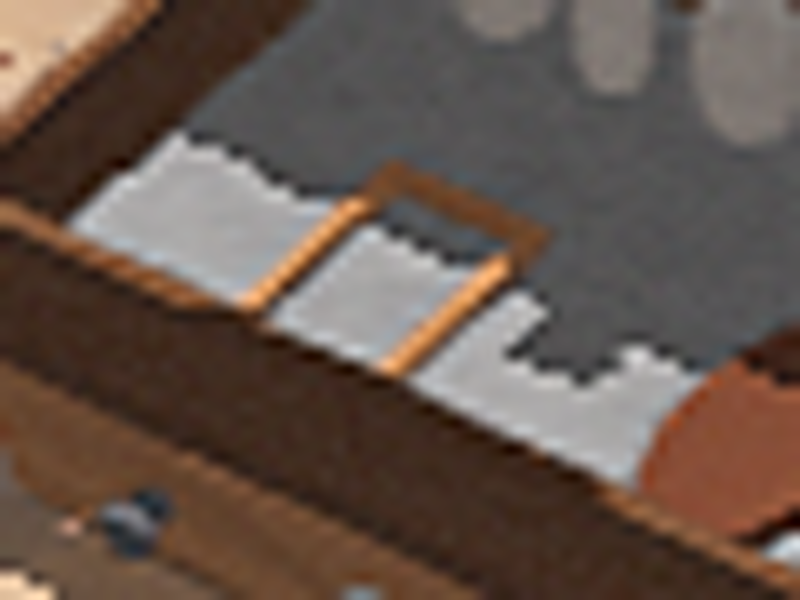

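The rib tops in the wrist view show the inner left edge at x=250.2, the inner right at 285.8 and the front at y=168.7. That is within about 1 px of my prediction, and the side view agrees with a 1 to 2 mm shift to the front. The lid is still propped.

```bash
python3 - <<'E'
from h import *
s=bot.read_state();T=T_of(s)
G=ch(-.148-.0018,.045-.0005,0);G[2]=.135
print(G)
T1=rows(T,lin(T,G,toolR(YAW+np.pi/2),12),.2,2)
E
```

```text
[0.52972526 0.14043015 0.135     ]
CALL 0.04, 0.09, 0.33, 0, 0, 0, 0.2, 0.04, 0.08, 0.33, 0, 0, 0, 0.2, 0.03, 0.09, 0.33, 0, 0, 0, 0.2, 0.04, 0.09, 0.33, 0, 0, 0, 0.2, 0.04, 0.08, 0.33, 0, 0, 0, 0.2, 0.04, 0.09, 0.33, 0, 0, 0, 0.2, 0.03, 0.08, 0.33, 0, 0, 0, 0.2, 0.04, 0.09, 0.33, 0, 0, -0.01, 0.2, 0.04, 0.09, 0.33, 0, 0, 0, 0.2, 0.04, 0.08, 0.33, 0, 0, 0, 0.2
CALL 0.04, 0.09, 0.33, 0, 0, 0, 0.2, 0.03, 0.09, 0.33, 0, 0, 0, 0.2
```

Emit:
arm_command --steps '[0.15, 0.35, 0.1, 0, 0, 0, 0.2, 0.15, 0.35, 0.1, 0, 0, 0, 0.2, 0.15, 0.35, 0.2, 0, 0, 0, 0.2, 0, 0, 0.6, 0, 0, 0, 0.2, 0, 0, 0.6, 0, 0, 0, 0.2, 0, 0, 0.6, 0, 0, 0, 0.2, 0, 0, 0.6, 0, 0, 0, 0.2, 0, 0, 0.6, 0, 0, 0, 0.2, 0, 0, 0.4, 0, 0, 0, 0.2, 0, 0, 0, 0, 0, 0, 0.2]'

```text
time: 22.12
tool_pos: [0.5294, 0.1408, 0.1386]
tcp_rot: [-1.997, -2.423, 0.003]
wrist_force: [0.3, 0.5, -1.2]
width: 0.372
```

```bash
python3 - <<'E'
from h import *
s=bot.read_state();T=T_of(s);print(T.round(4).tolist(),s["wrist_force"])
I,K,P=look("wrist","w13.png");look("scene","s13.png");look("side","d13.png")
a=cv2.imread("pics/w13.png");b=cv2.imread("pics/d13.png");c=cv2.imread("pics/s13.png")
cv2.imwrite("pics/w13c.png",np.vstack([cv2.resize(a[120:320,160:360],(560,560),interpolation=cv2.INTER_CUBIC)]))
cv2.imwrite("pics/d13c.png",np.hstack([cv2.resize(b[170:290,150:270],(400,400),interpolation=cv2.INTER_CUBIC),cv2.resize(c[90:210,170:290],(400,400),interpolation=cv2.INTER_CUBIC)]))
pts=[ch(-.148+a_,.045+b_,-.036) for a_,b_ in [(-.0375,-.02),(.0375,-.02),(.0375,.02),(-.0375,.02)]]
print(proj(K,P,pts).round(1).tolist())
E
```

```text
[[-0.1909, 0.9816, -0.0024, 0.5294], [0.9816, 0.1909, -0.0005, 0.1408], [-0.0001, -0.0025, -1.0, 0.1386], [0.0, 0.0, 0.0, 1.0]] [ 0.28059473  0.48651309 -1.16271244]
[[227.6, 165.4], [230.6, 261.2], [282.9, 261.2], [286.1, 165.4]]
```

View pics/w13c.png

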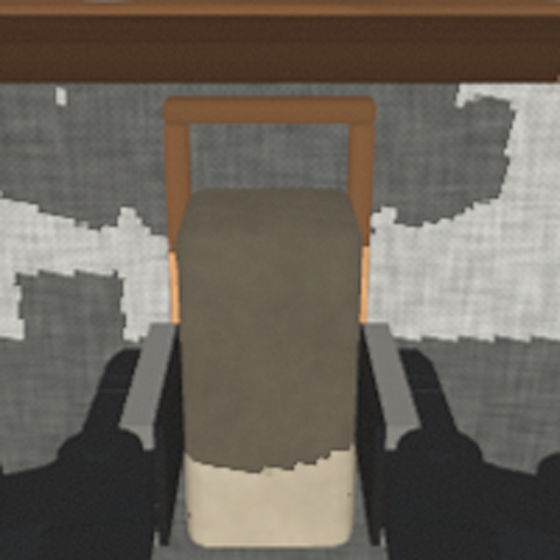

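View pics/d13c.png

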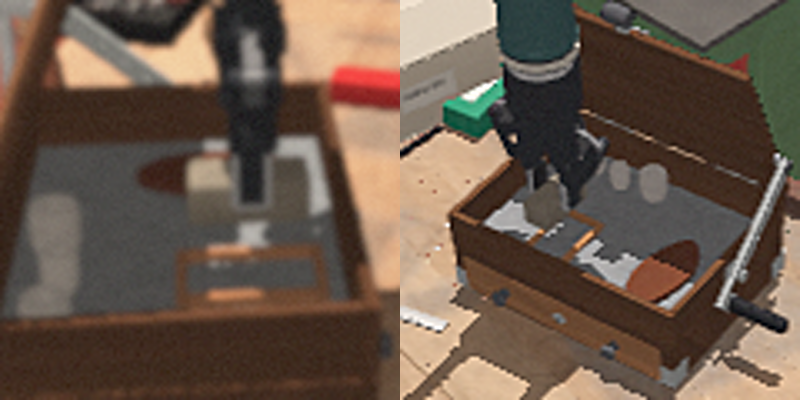

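Emit:
arm_command --steps '[0, 0, 0.3, 0, 0, 0, 0.2, 0, 0, 0.3, 0, 0, 0, 0.2, 0, 0, 0.2, 0, 0, 0, 0.2, 0, 0, 0.2, 0, 0, 0, 0.2, 0, 0, 0.15, 0, 0, 0, 0.2, 0, 0, 0.1, 0, 0, 0, 0.2, 0, 0, 0.1, 0, 0, 0, 0.2, 0, 0, 0, 0, 0, 0, 0.2, 0, 0, 0, 0, 0, 0, 0.2]'

```text
time: 23.4
tool_pos: [0.5305, 0.1411, 0.0997]
tcp_rot: [1.998, 2.424, 0.0]
wrist_force: [-0.0, -0.4, -1.5]
width: 0.373
```

```bash
python3 - <<'E'
from h import *
s=bot.read_state();T=T_of(s);print(T[:3,3].round(4).tolist(),s["wrist_force"],s["torque"])
I,K,P=look("wrist","w14.png");look("side","d14.png")
a=cv2.imread("pics/w14.png");b=cv2.imread("pics/d14.png")
cv2.imwrite("pics/w14c.png",np.hstack([cv2.resize(a[120:320,160:360],(400,400),interpolation=cv2.INTER_CUBIC),cv2.resize(b[200:290,180:270],(400,400),interpolation=cv2.INTER_CUBIC)]))
E
```

```text
[0.5305, 0.1411, 0.0997] [-0.00692106 -0.44020875 -1.49964051] [-0.02395811  0.01749171  0.00510264]
```

View pics/w14c.png

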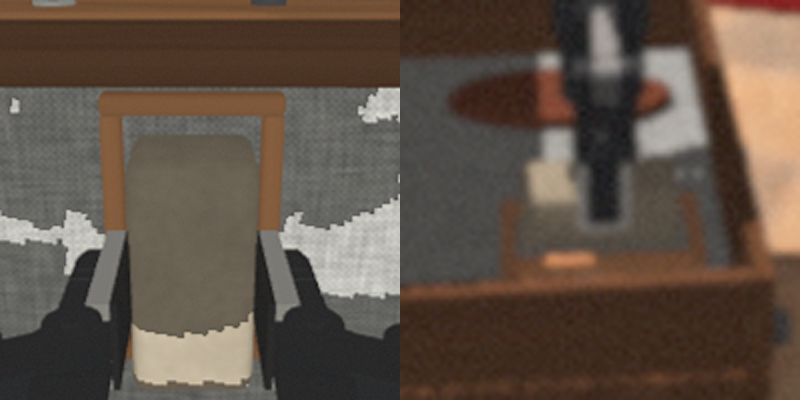

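Emit:
arm_command --steps '[0, 0, 0.05, 0, 0, 0, 0.2, 0, 0, 0.05, 0, 0, 0, 0.2, 0, 0, 0.05, 0, 0, 0, 0.2, 0, 0, 0.05, 0, 0, 0, 0.2, 0, 0, 0, 0, 0, 0, 0.2, 0, 0, 0, 0, 0, 0, 0.2]'

```text
time: 24.25
tool_pos: [0.5304, 0.141, 0.0935]
tcp_rot: [1.998, 2.424, -0.0]
wrist_force: [-0.4, 0.3, -1.1]
width: 0.372
```

Emit:
arm_command --steps '[0, 0, 0.04, 0, 0, 0, 0.2, 0, 0, 0.03, 0, 0, 0, 0.2, 0, 0, 0, 0, 0, 0, 0.2]'

```text
time: 24.62
tool_pos: [0.5306, 0.1411, 0.093]
tcp_rot: [1.998, 2.424, 0.0]
wrist_force: [-4.2, -0.6, 8.4]
width: 0.375
```

```bash
python3 - <<'E'
from h import *
s=bot.read_state();T=T_of(s);print(T[:3,3].round(4).tolist(),s["wrist_force"],s["torque"])
I,K,P=look("wrist","w15.png")
a=cv2.imread("pics/w15.png")
cv2.imwrite("pics/w15c.png",cv2.resize(a[120:320,160:360],(600,600),interpolation=cv2.INTER_CUBIC))
E
```

```text
[0.5306, 0.1411, 0.093] [-4.20997085 -0.62570318  8.43141541] [-0.20021814  0.67924146  0.01423071]
```

View pics/w15c.png

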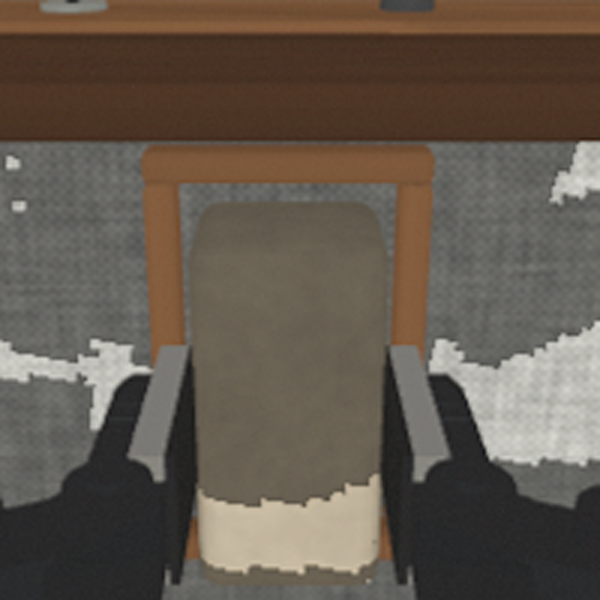

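The stone touched down at the expected height (TCP .093, 8 N). The front gap looks bigger than the rear one, so I'll ease it 2.5 mm forward before release.

Emit:
arm_command --steps '[0, -0.04, -0.05, 0, 0, 0, 0.2, 0, -0.04, 0, 0, 0, 0, 0.2, 0, -0.02, 0, 0, 0, 0, 0.2, 0, 0, 0, 0, 0, 0, 0.2, 0, 0, 0, 0, 0, 0, 0.2]'

```text
time: 25.3
tool_pos: [0.5277, 0.1405, 0.093]
tcp_rot: [1.998, 2.424, 0.001]
wrist_force: [0.8, 0.1, 0.9]
width: 0.377
```

```bash
python3 - <<'E'
from h import *
s=bot.read_state();T=T_of(s);print(T[:3,3].round(4).tolist(),s["wrist_force"],s["torque"])
I,K,P=look("wrist","w16.png")
a=cv2.imread("pics/w16.png")
cv2.imwrite("pics/w16c.png",cv2.resize(a[120:320,160:360],(600,600),interpolation=cv2.INTER_CUBIC))
E
```

```text
[0.5277, 0.1405, 0.093] [0.7786618  0.06631197 0.94398949] [ 0.05770246 -0.19672423 -0.00459805]
```

View pics/w16c.png

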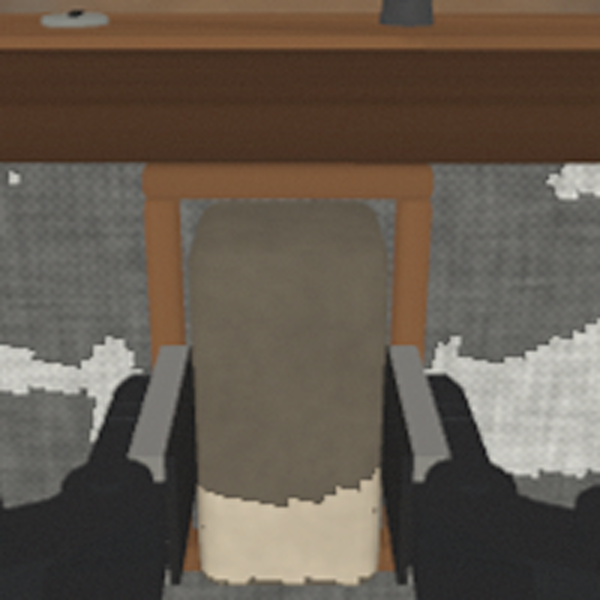

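Emit:
arm_command --steps '[0, 0, 0, 0, 0, 0, 0.45, 0, 0, 0, 0, 0, 0, 0.55, 0, 0, 0, 0, 0, 0, 0.55, 0, 0, 0, 0, 0, 0, 0.55, 0, 0, -0.2, 0, 0, 0, 0.55, 0, 0, -0.5, 0, 0, 0, 0.55, 0, 0, -0.6, 0, 0, 0, 0.55, 0, 0, -0.8, 0, 0, 0, 0.55, 0, -0.2, -0.8, 0, 0, 0, 0.55, 0, -0.4, -0.8, 0, 0, 0, 0.55]'

```text
time: 26.6
tool_pos: [0.5103, 0.1372, 0.2065]
tcp_rot: [1.997, 2.423, 0.003]
wrist_force: [-0.4, 1.2, 0.5]
width: 0.55
```

```bash
python3 - <<'E'
from h import *
s=bot.read_state();T=T_of(s);print(T[:3,3].round(4).tolist(),s["wrist_force"])
I,K,P=look("wrist","w17.png")
a=cv2.imread("pics/w17.png")
cv2.imwrite("pics/w17c.png",cv2.resize(a[150:310,180:360],(675,600),interpolation=cv2.INTER_CUBIC))
E
```

```text
[0.5103, 0.1372, 0.2065] [-0.40439078  1.19062087  0.53282111]
```

View pics/w17c.png

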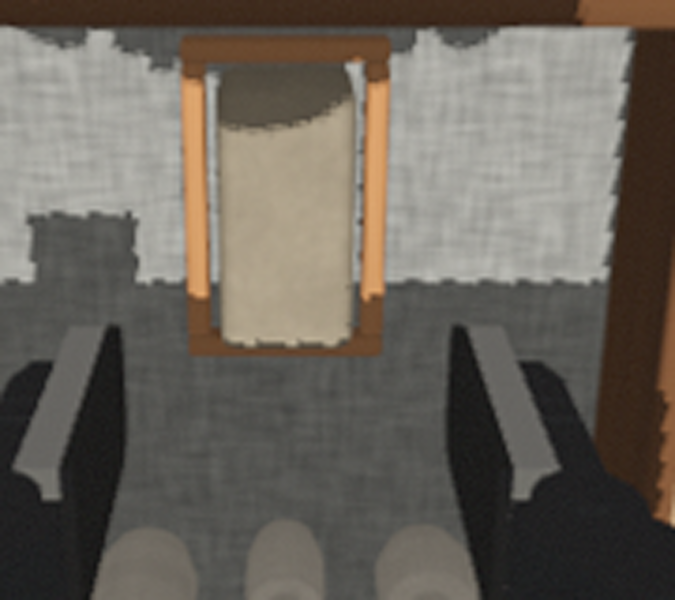

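The stone lies inside the ribs at crop (285,205), released, with clearance at the sides and both ends. The next step is the stay handle.

```bash
cat >> h.py <<'E'
HINGE=HINGE-.0012*CX-.0005*CY
def handle(lid,e):
    """chest-hinge coords (x,z) of stay handle; e=elevation of bar"""
    pv=np.array([-.06*np.cos(lid)+.004*np.sin(lid),.06*np.sin(lid)+.004*np.cos(lid)])
    return pv+.146*np.array([-np.cos(e),np.sin(e)])-.004*np.array([np.sin(e),np.cos(e)])
def handleR(t): return toolR(YAW,t,CX)
E
python3 - <<'E'
from h import *
s=bot.read_state();T=T_of(s)
h=handle(1.19,-.70);print(h);H=ch(h[0],-.187,h[1]);print("H",H)
I,K,P=look("scene");print(proj(K,P,[ch(h[0],-.155,h[1]),H,ch(h[0],-.219,h[1])]).round(1).tolist())
a=I[:,:,::-1];cv2.imwrite("pics/s17c.png",cv2.resize(a[150:210,240:310],(700,600),interpolation=cv2.INTER_CUBIC))
t=np.radians(40);ap=np.sin(t)*CY-np.cos(t)*CZ
hov=H-.13*ap-.01*CY;print("hov",hov)
A=np.array([.44,-.02,.32]);ma=toolR(YAW+np.pi/4)
tg=lin(T,A,ma,10);T2=np.eye(4);T2[:3,:3]=ma;T2[:3,3]=A
tg+=lin(T2,hov,handleR(t),13)
rows(T,tg,.7,2)
E
```

```text
[-0.12767621 -0.03992637]
H [ 0.59453232 -0.08331491  0.07007363]
[[269.4, 180.1], [277.5, 183.8], [285.8, 187.6]]
hov [ 0.61238486 -0.1751583   0.1696594 ]
CALL -0.47, -0.33, -0.37, 0.01, 0, 0.75, 0.7, -0.49, -0.29, -0.37, 0, 0, 0.75, 0.7, -0.52, -0.25, -0.37, 0.01, -0.01, 0.75, 0.7, -0.53, -0.21, -0.36, 0, 0, 0.75, 0.7, -0.55, -0.17, -0.37, 0.01, 0, 0.75, 0.7, -0.56, -0.13, -0.37, 0, 0, 0.75, 0.7, -0.57, -0.08, -0.37, 0.01, -0.01, 0.75, 0.7, -0.57, -0.03, -0.36, 0, 0, 0.75, 0.7, -0.58, 0, -0.37, 0.01, 0, 0.75, 0.7, -0.57, 0.06, -0.37, 0, 0, 0.75, 0.7
CALL -0.08, 0.59, 0.39, 0.49, 0.2, 0.55, 0.7, -0.06, 0.61, 0.35, 0.49, 0.2, 0.56, 0.7, -0.03, 0.63, 0.32, 0.48, 0.2, 0.55, 0.7, 0.01, 0.65, 0.29, 0.49, 0.2, 0.55, 0.7, 0.03, 0.66, 0.26, 0.48, 0.2, 0.56, 0.7, 0.07, 0.67, 0.22, 0.49, 0.2, 0.55, 0.7, 0.11, 0.67, 0.19, 0.48, 0.2, 0.55, 0.7, 0.13, 0.68, 0.16, 0.49, 0.21, 0.55, 0.7, 0.18, 0.67, 0.13, 0.49, 0.2, 0.56, 0.7, 0.21, 0.67, 0.09, 0.48, 0.2, 0.55, 0.7
CALL 0.25, 0.66, 0.07, 0.49, 0.2, 0.55, 0.7, 0.29, 0.65, 0.04, 0.48, 0.2, 0.56, 0.7, 0.32, 0.63, 0.02, 0.49, 0.2, 0.55, 0.7
```

View pics/s17c.png

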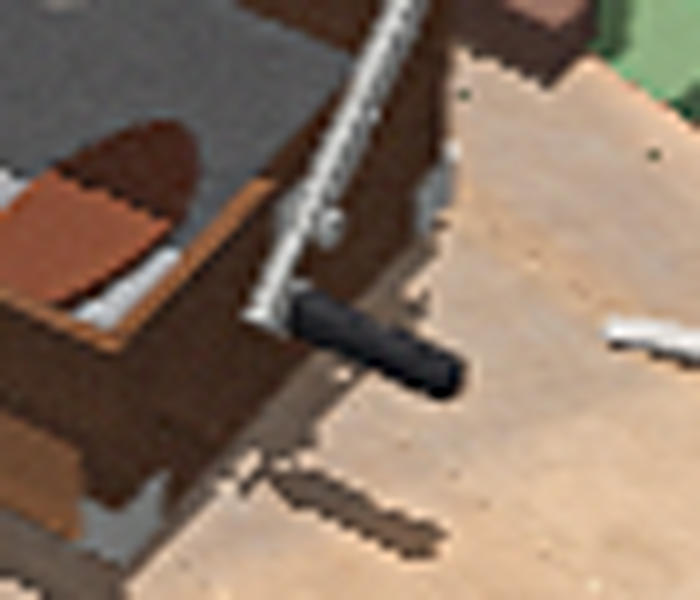

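The handle runs from (269,180) to (285,188), matching the prediction for the stay notched at lid 1.19. I'll go around to its right side.

Emit:
arm_command --steps '[-0.47, -0.33, -0.37, 0, 0, 0.75, 0.7, -0.49, -0.29, -0.37, 0, 0, 0.75, 0.7, -0.52, -0.25, -0.37, 0, 0, 0.75, 0.7, -0.53, -0.21, -0.36, 0, 0, 0.75, 0.7, -0.55, -0.17, -0.37, 0, 0, 0.75, 0.7, -0.56, -0.13, -0.37, 0, 0, 0.75, 0.7, -0.57, -0.08, -0.37, 0, 0, 0.75, 0.7, -0.57, -0.03, -0.36, 0, 0, 0.75, 0.7, -0.58, 0, -0.37, 0, 0, 0.75, 0.7, -0.57, 0.06, -0.37, 0, 0, 0.75, 0.7]'

```text
time: 27.95
tool_pos: [0.4393, -0.0207, 0.3144]
tcp_rot: [2.776, 1.472, 0.0]
wrist_force: [0.2, 0.0, 0.3]
width: 0.702
```

Emit:
arm_command --steps '[-0.08, 0.59, 0.39, 0.49, 0.2, 0.55, 0.7, -0.06, 0.61, 0.35, 0.49, 0.2, 0.56, 0.7, -0.03, 0.63, 0.32, 0.48, 0.2, 0.55, 0.7, 0.01, 0.65, 0.29, 0.49, 0.2, 0.55, 0.7, 0.03, 0.66, 0.26, 0.48, 0.2, 0.56, 0.7, 0.07, 0.67, 0.22, 0.49, 0.2, 0.55, 0.7, 0.11, 0.67, 0.19, 0.48, 0.2, 0.55, 0.7, 0.13, 0.68, 0.16, 0.49, 0.2, 0.55, 0.7]'

```text
time: 28.95
tool_pos: [0.546, -0.1164, 0.2208]
tcp_rot: [-2.619, -0.676, 0.059]
wrist_force: [0.3, 0.1, 0.1]
width: 0.703
```

```bash
python3 - <<'E'
from h import *
s=bot.read_state();T=T_of(s);print(T.round(3).tolist(),s["q"].round(2),s["wrist_force"])
I,K,P=look("scene","s18.png")
h=handle(1.19,-.70);H=ch(h[0],-.187,h[1])
t=np.radians(40);ap=np.sin(t)*CY-np.cos(t)*CZ
hov=H-.13*ap-.01*CY
rows(T,lin(T,hov,handleR(t),5),.7,2)
E
```

```text
[[0.88, 0.452, -0.146, 0.546], [0.47, -0.788, 0.398, -0.116], [0.065, -0.419, -0.906, 0.221], [0.0, 0.0, 0.0, 1.0]] [-0.44  0.25  1.73  0.31  1.49 -1.02] [0.27842137 0.05494807 0.08401625]
CALL 0.18, 0.65, 0.09, 0.48, 0.2, 0.55, 0.7, 0.22, 0.64, 0.06, 0.49, 0.2, 0.55, 0.7, 0.26, 0.64, 0.03, 0.48, 0.2, 0.55, 0.7, 0.29, 0.61, 0.01, 0.48, 0.21, 0.55, 0.7, 0.32, 0.6, -0.02, 0.49, 0.2, 0.54, 0.7
```

View pics/s18.png

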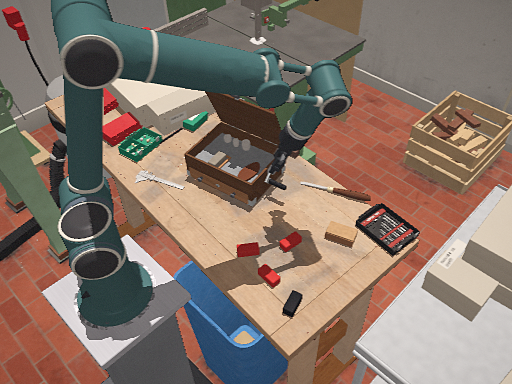

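Emit:
arm_command --steps '[0.18, 0.65, 0.09, 0.48, 0.2, 0.55, 0.7, 0.22, 0.64, 0.06, 0.49, 0.2, 0.55, 0.7, 0.26, 0.64, 0.03, 0.48, 0.2, 0.55, 0.7, 0.29, 0.61, 0, 0.48, 0.2, 0.55, 0.7, 0.32, 0.6, 0, 0.49, 0.2, 0.55, 0.7, 0, 0, 0, 0, 0, 0, 0.7]'

```text
time: 29.75
tool_pos: [0.6112, -0.1751, 0.1678]
tcp_rot: [-2.434, -0.234, 0.09]
wrist_force: [-0.4, 0.2, 0.6]
width: 0.703
```

```bash
python3 - <<'E'
from h import *
s=bot.read_state();T=T_of(s);print(T.round(3).tolist(),s["q"].round(2),s["wrist_force"])
I,K,P=look("wrist","w19.png")
h=handle(1.19,-.70);H=ch(h[0],-.187,h[1])
print(proj(K,P,[ch(h[0],-.155,h[1]),H,ch(h[0],-.219,h[1]),ch(-.105,-.155,-.022)]).round(1).tolist())
print("tool coords of H",((H-T[:3,3])@T[:3,:3]).round(4))
E
```

```text
[[0.981, 0.145, -0.126, 0.611], [0.192, -0.752, 0.631, -0.175], [-0.003, -0.643, -0.766, 0.168], [0.0, 0.0, 0.0, 1.0]] [-0.57  0.53  1.53  0.48  1.6  -0.88] [-0.43555073  0.16180947  0.56593852]
[[257.9, 145.5], [257.9, 175.2], [258.0, 207.5], [282.5, 135.6]]
tool coords of H [ 0.0016 -0.0086  0.1349]
```

View pics/w19.png

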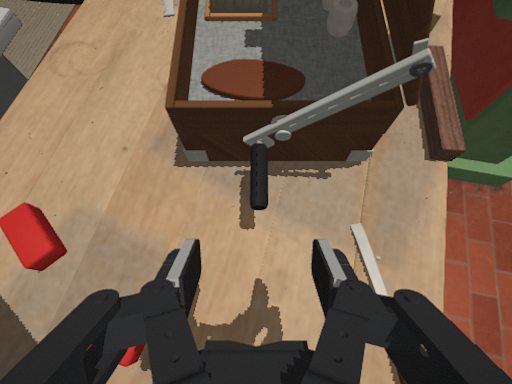

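The handle shows from (259,145) to (259,208), within 1.5 px of the prediction. I'll approach along the tool axis.

Emit:
arm_command --steps '[0.05, -0.15, 0.4, 0, 0, 0, 0.6, 0.05, -0.15, 0.6, 0, 0, 0, 0.6, 0, 0, 0.8, 0, 0, 0, 0.6, 0, 0, 0.8, 0, 0, 0, 0.6, 0, 0, 0.7, 0, 0, 0, 0.6, 0, 0, 0.6, 0, 0, 0, 0.6, 0, 0, 0.4, 0, 0, 0, 0.6, 0, 0, 0.3, 0, 0, 0, 0.6, 0, 0, 0, 0, 0, 0, 0.6]'

```text
time: 30.92
tool_pos: [0.5959, -0.0797, 0.0699]
tcp_rot: [-2.435, -0.237, 0.088]
wrist_force: [1.0, -0.1, -0.4]
width: 0.596
```

```bash
python3 - <<'E'
from h import *
s=bot.read_state();T=T_of(s);print(T.round(4).tolist(),s["q"].round(2),s["wrist_force"])
I,K,P=look("wrist","w20.png")
h=handle(1.19,-.70);H=ch(h[0],-.187,h[1])
print("tool coords of H",((H-T[:3,3])@T[:3,:3]).round(4))
E
```

```text
[[0.9812, 0.1473, -0.1249, 0.5959], [0.1931, -0.7522, 0.63, -0.0797], [-0.0012, -0.6423, -0.7665, 0.0699], [0.0, 0.0, 0.0, 1.0]] [-0.46  0.55  1.72  0.54  1.38 -0.9 ] [ 1.01838523 -0.069219   -0.38673582]
tool coords of H [-0.0021  0.0024 -0.0023]
```

View pics/w20.png

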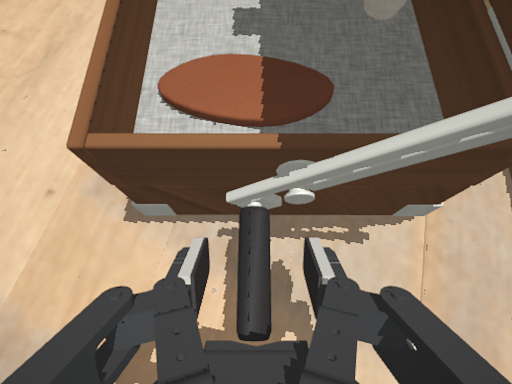

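Emit:
arm_command --steps '[0, 0, 0, 0, 0, 0, 0.1, 0, 0, 0, 0, 0, 0, 0.1, 0, 0, 0, 0, 0, 0, 0.1, 0, 0, 0, 0, 0, 0, 0.1, 0, 0, 0, 0, 0, 0, 0.1]' --squeeze 50

```text
time: 31.6
tool_pos: [0.5953, -0.0811, 0.0706]
tcp_rot: [-2.436, -0.237, 0.089]
wrist_force: [-4.5, -3.6, 2.2]
width: 0.181
```

```bash
cat > path.py <<'E'
from h import *
from scipy.optimize import brentq
def e_contact(l):  # bar lower edge (-9) resting on peg r5
    pv=handle(l,0)-handle(0,0);
    pv=np.array([-.06*np.cos(l)+.004*np.sin(l),.06*np.sin(l)+.004*np.cos(l)]);d=np.array([-.105,-.022])-pv
    D=np.hypot(*d);el=np.arctan2(d[1],-d[0]);return el+np.arcsin(.014/D)
E
python3 - <<'E'
from path import *
s=bot.read_state();T=T_of(s);r=T[:3,3]-HINGE;print([r@CX,r@CY,r[2]],s["width"],s["wrist_force"])
for l in [1.19,1.1,1,.8,.6,.4,.2,.1,0]:
    e=e_contact(l);print(l,round(e,3),handle(l,e).round(4),handle(l,e+.06).round(4))
E
```

```text
[np.float64(-0.12653089809103976), np.float64(-0.18491606274159036), np.float64(-0.039382481462543)] 0.18069950941751237 [-4.52148673 -3.60612258  2.22876796]
1.19 -0.622 [-0.1349 -0.0311] [-0.14  -0.024]
1.1 -0.635 [-0.1388 -0.0345] [-0.144  -0.0274]
1 -0.645 [-0.1433 -0.0383] [-0.1486 -0.0313]
0.8 -0.65 [-0.1527 -0.0457] [-0.158  -0.0387]
0.6 -0.628 [-0.1631 -0.0518] [-0.1682 -0.0447]
0.4 -0.564 [-0.1749 -0.0544] [-0.1796 -0.047 ]
0.2 -0.444 [-0.1882 -0.0505] [-0.1919 -0.0425]
0.1 -0.357 [-0.1947 -0.0448] [-0.1978 -0.0365]
0 -0.251 [-0.2004 -0.0362] [-0.2026 -0.0277]
```

The handle is gripped at 15–17 mm. I'll lift the notch off, then walk the handle along the computed path.

```bash
cat > down.py <<'E'
from path import *
import sys,json
OFF=np.array([.0012,.0005])
def tgt(l,e): 
    h=handle(l,e)+OFF;return h
seq=[(1.20,-.68),(1.21,-.64),(1.21,-.60),(1.21,-.57)]
for i in range(36):
    l=1.21+(0.06-1.21)*(i+1)/36; c=.05 if l>.5 else .02+.03*l/.5
    seq.append((l,e_contact(l)+c))
E
python3 - <<'E'
from down import *
s=bot.read_state();T=T_of(s)
y=(T[:3,3]-HINGE)@CY
tg=[(ch(tgt(l,e)[0],y,tgt(l,e)[1]),T[:3,:3]) for l,e in seq]
rows(T,tg,.1,2); print([ (round(l,2),round(e,2)) for l,e in seq][::5])
E
```

```text
CALL -0.04, -0.05, -0.06, 0, 0, 0, 0.1, -0.11, -0.1, -0.12, 0, 0, 0, 0.1, -0.12, -0.1, -0.12, 0, 0, 0, 0.1, -0.08, -0.08, -0.09, 0, 0, 0, 0.1, -0.05, 0.03, 0.03, 0, 0, 0, 0.1, -0.05, 0.02, 0.03, 0, 0, 0, 0.1, -0.04, 0.03, 0.03, 0, 0, 0, 0.1, -0.05, 0.02, 0.03, 0, 0, 0, 0.1, -0.05, 0.03, 0.03, 0, 0, 0, 0.1, -0.05, 0.03, 0.04, 0, 0, 0, 0.1
CALL -0.05, 0.02, 0.03, 0, 0, 0, 0.1, -0.05, 0.03, 0.03, 0, 0, 0, 0.1, -0.05, 0.02, 0.03, 0, 0, 0, 0.1, -0.05, 0.03, 0.03, 0, 0, 0, 0.1, -0.05, 0.03, 0.03, 0, 0, 0, 0.1, -0.05, 0.02, 0.03, 0, 0, 0, 0.1, -0.05, 0.02, 0.03, 0, 0, 0, 0.1, -0.05, 0.03, 0.03, 0, 0, 0, 0.1, -0.06, 0.02, 0.02, 0, 0, 0, 0.1, -0.05, 0.02, 0.03, 0, 0, 0, 0.1
CALL -0.05, 0.02, 0.02, 0, 0, 0, 0.1, -0.06, 0.02, 0.03, 0, 0, 0, 0.1, -0.06, 0.02, 0.02, 0, 0, 0, 0.1, -0.05, 0.01, 0.01, 0, 0, 0, 0.1, -0.06, 0.01, 0.02, 0, 0, 0, 0.1, -0.06, 0.01, 0.01, 0, 0, 0, 0.1, -0.06, 0.02, 0.02, 0, 0, 0, 0.1, -0.06, 0.01, 0.01, 0, 0, 0, 0.1, -0.06, 0, 0.01, 0, 0, 0, 0.1, -0.06, 0.01, 0, 0, 0, 0, 0.1
CALL -0.06, 0, 0, 0, 0, 0, 0.1, -0.06, -0.01, 0, 0, 0, 0, 0.1, -0.06, -0.01, -0.01, 0, 0, 0, 0.1, -0.07, -0.01, -0.02, 0, 0, 0, 0.1, -0.06, -0.02, -0.02, 0, 0, 0, 0.1, -0.07, -0.03, -0.03, 0, 0, 0, 0.1, -0.06, -0.03, -0.04, 0, 0, 0, 0.1, -0.06, -0.03, -0.04, 0, 0, 0, 0.1, -0.06, -0.04, -0.05, 0, 0, 0, 0.1, -0.06, -0.05, -0.06, 0, 0, 0, 0.1
[(1.2, -0.68), (1.15, np.float64(-0.58)), (0.99, np.float64(-0.6)), (0.83, np.float64(-0.6)), (0.67, np.float64(-0.59)), (0.51, np.float64(-0.55)), (0.35, np.float64(-0.5)), (0.19, np.float64(-0.4))]
```

Emit:
arm_command --steps '[-0.04, -0.05, -0.06, 0, 0, 0, 0.1, -0.11, -0.1, -0.12, 0, 0, 0, 0.1, -0.12, -0.1, -0.12, 0, 0, 0, 0.1, -0.08, -0.08, -0.09, 0, 0, 0, 0.1, 0, 0, 0, 0, 0, 0, 0.1, 0, 0, 0, 0, 0, 0, 0.1]' --squeeze 60

```text
time: 32.35
tool_pos: [0.5861, -0.0826, 0.0857]
tcp_rot: [-2.437, -0.237, 0.086]
wrist_force: [1.1, -5.7, -5.1]
width: 0.172
```

```bash
python3 - <<'E'
from down import *
s=bot.read_state();T=T_of(s);r=T[:3,3]-HINGE;print([r@CX,r@CY,r[2]],"want",tgt(*seq[3]),s["width"],s["wrist_force"])
I,K,P=look("wrist","w21.png");J,_,_=look("side","d21.png")
cv2.imwrite("pics/w21c.png",np.hstack([cv2.resize(I[80:280,150:400,::-1],(500,400)),cv2.resize(J[80:340,100:300,::-1],(300,400))]))
E
```

```text
[np.float64(-0.13579814780673394), np.float64(-0.18464946636356042), np.float64(-0.024339208517221003)] want [-0.13699771 -0.02410485] 0.1722952069275819 [ 1.07214467 -5.7158697  -5.12336108]
```

View pics/w21c.png

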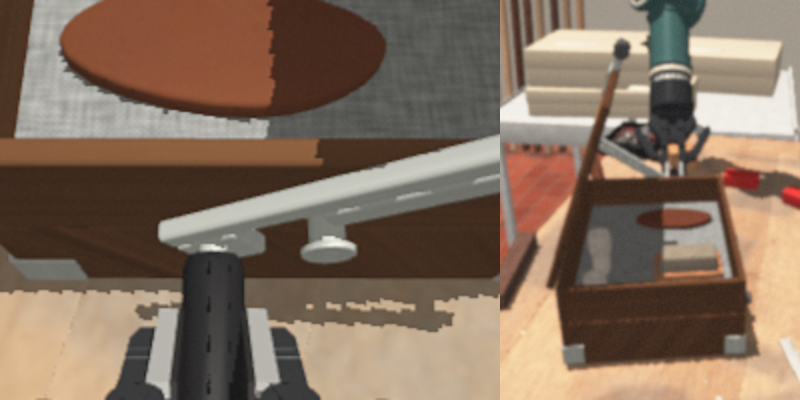

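The wrist view shows the bar above the peg at crop (328,248), with the hook at (250,240) clear of it. The stay is unhooked and carries the lid, so I'll lower it now.

Emit:
arm_command --steps '[-0.05, 0.03, 0.03, 0, 0, 0, 0.1, -0.05, 0.02, 0.03, 0, 0, 0, 0.1, -0.04, 0.03, 0.03, 0, 0, 0, 0.1, -0.05, 0.02, 0.03, 0, 0, 0, 0.1, -0.05, 0.03, 0.03, 0, 0, 0, 0.1, -0.05, 0.03, 0.04, 0, 0, 0, 0.1, -0.05, 0.02, 0.03, 0, 0, 0, 0.1, -0.05, 0.03, 0.03, 0, 0, 0, 0.1]'

```text
time: 33.45
tool_pos: [0.5748, -0.0848, 0.0764]
tcp_rot: [-2.436, -0.238, 0.085]
wrist_force: [-0.2, -5.1, -3.2]
width: 0.176
```

```bash
cat > chk.py <<'E'
from down import *
import sys
from scipy.optimize import fsolve
k=int(sys.argv[1])
s=bot.read_state();T=T_of(s);r=T[:3,3]-HINGE;p=np.array([r@CX,r[2]])
print(p.round(4),"want",tgt(*seq[k-1]).round(4),seq[k-1],"y",round(r@CY,4),s["width"],s["wrist_force"].round(1),s["time"])
sol=fsolve(lambda v:handle(v[0],v[1])-(p-OFF),seq[k-1]);print("lid,e by kinematics",sol.round(3),"contact e",e_contact(sol[0]).round(3))
I,K,P=look("wrist");J,K2,P2=look("side")
cv2.imwrite(f"pics/k{k}.png",np.hstack([cv2.resize(I[60:260,150:400,::-1],(500,400)),cv2.resize(J[80:340,100:300,::-1],(300,400))]))
tg=[(ch(tgt(l,e)[0],-.1849,tgt(l,e)[1]),T[:3,:3]) for l,e in seq[k:]]
if tg: rows(T,tg,.1,2)
E
python3 chk.py 12
```

```text
[-0.1473 -0.0336] want [-0.1486 -0.0337] (0.9544444444444444, np.float64(-0.5980636762808664)) y -0.1847 0.1761666435755165 [-0.2 -5.1 -3.2] 33.45
lid,e by kinematics [ 0.973 -0.602] contact e -0.647
CALL -0.09, 0.03, 0.03, 0, 0, 0, 0.1, -0.05, 0.03, 0.03, 0, 0, 0, 0.1, -0.05, 0.02, 0.03, 0, 0, 0, 0.1, -0.05, 0.03, 0.03, 0, 0, 0, 0.1, -0.06, 0.02, 0.03, 0, 0, 0, 0.1, -0.05, 0.03, 0.03, 0, 0, 0, 0.1, -0.05, 0.02, 0.02, 0, 0, 0, 0.1, -0.06, 0.02, 0.03, 0, 0, 0, 0.1, -0.05, 0.02, 0.02, 0, 0, 0, 0.1, -0.06, 0.02, 0.02, 0, 0, 0, 0.1
CALL -0.05, 0.01, 0.02, 0, 0, 0, 0.1, -0.06, 0.02, 0.02, 0, 0, 0, 0.1, -0.06, 0.01, 0.02, 0, 0, 0, 0.1, -0.06, 0.01, 0.01, 0, 0, 0, 0.1, -0.06, 0.01, 0.01, 0, 0, 0, 0.1, -0.06, 0.01, 0.02, 0, 0, 0, 0.1, -0.05, 0.01, 0, 0, 0, 0, 0.1, -0.06, 0, 0.01, 0, 0, 0, 0.1, -0.07, 0, 0, 0, 0, 0, 0.1, -0.06, 0, -0.01, 0, 0, 0, 0.1
CALL -0.06, -0.01, -0.01, 0, 0, 0, 0.1, -0.07, -0.01, -0.01, 0, 0, 0, 0.1, -0.06, -0.02, -0.03, 0, 0, 0, 0.1, -0.06, -0.03, -0.03, 0, 0, 0, 0.1, -0.07, -0.03, -0.03, 0, 0, 0, 0.1, -0.06, -0.03, -0.05, 0, 0, 0, 0.1, -0.06, -0.05, -0.05, 0, 0, 0, 0.1, -0.06, -0.05, -0.05, 0, 0, 0, 0.1
```

View pics/k12.png

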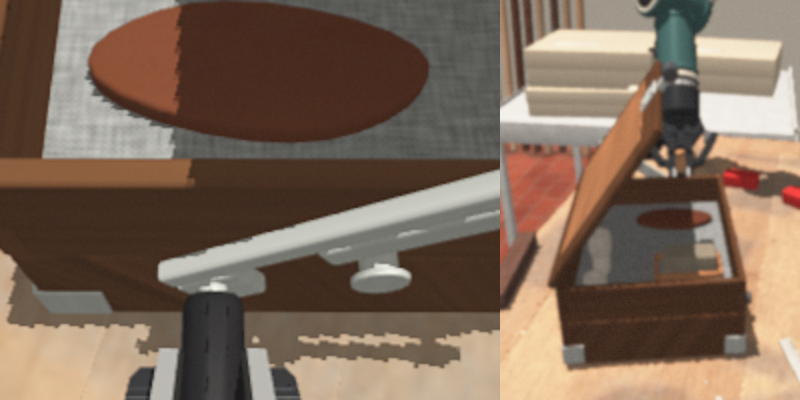

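Emit:
arm_command --steps '[-0.09, 0.03, 0.03, 0, 0, 0, 0.1, -0.05, 0.03, 0.03, 0, 0, 0, 0.1, -0.05, 0.02, 0.03, 0, 0, 0, 0.1, -0.05, 0.03, 0.03, 0, 0, 0, 0.1, -0.06, 0.02, 0.03, 0, 0, 0, 0.1, -0.05, 0.03, 0.03, 0, 0, 0, 0.1, -0.05, 0.02, 0.02, 0, 0, 0, 0.1, -0.06, 0.02, 0.03, 0, 0, 0, 0.1, -0.05, 0.02, 0.02, 0, 0, 0, 0.1, -0.06, 0.02, 0.02, 0, 0, 0, 0.1]'

```text
time: 34.8
tool_pos: [0.5576, -0.0882, 0.065]
tcp_rot: [-2.436, -0.237, 0.086]
wrist_force: [-0.1, -4.7, -5.0]
width: 0.176
```

```bash
python3 chk.py 22
```

```text
[-0.1648 -0.045 ] want [-0.1643 -0.0445] (0.635, np.float64(-0.5840326764650046)) y -0.1847 0.17568530641983626 [-0.1 -4.7 -5. ] 34.8
lid,e by kinematics [ 0.624 -0.583] contact e -0.632
CALL -0.04, 0.01, 0, 0, 0, 0, 0.1, -0.06, 0.02, 0.02, 0, 0, 0, 0.1, -0.06, 0.01, 0.02, 0, 0, 0, 0.1, -0.06, 0.01, 0.01, 0, 0, 0, 0.1, -0.05, 0.01, 0.01, 0, 0, 0, 0.1, -0.06, 0.01, 0.02, 0, 0, 0, 0.1, -0.06, 0.01, 0.01, 0, 0, 0, 0.1, -0.06, 0, 0, 0, 0, 0, 0.1, -0.06, 0, 0, 0, 0, 0, 0.1, -0.06, 0, -0.01, 0, 0, 0, 0.1
CALL -0.07, -0.01, -0.01, 0, 0, 0, 0.1, -0.06, -0.02, -0.01, 0, 0, 0, 0.1, -0.07, -0.02, -0.03, 0, 0, 0, 0.1, -0.06, -0.02, -0.02, 0, 0, 0, 0.1, -0.06, -0.03, -0.04, 0, 0, 0, 0.1, -0.07, -0.04, -0.04, 0, 0, 0, 0.1, -0.06, -0.04, -0.05, 0, 0, 0, 0.1, -0.06, -0.05, -0.06, 0, 0, 0, 0.1
```

View pics/k22.png

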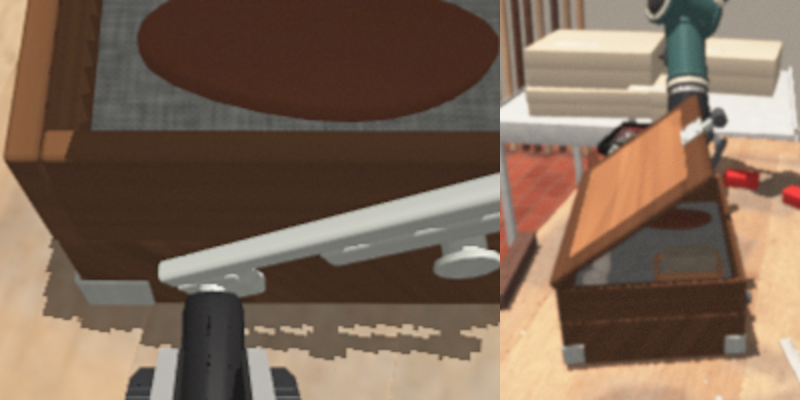

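Lid now about 0.62 and tracking well; continuing.

Emit:
arm_command --steps '[-0.04, 0.01, 0, 0, 0, 0, 0.1, -0.06, 0.02, 0.02, 0, 0, 0, 0.1, -0.06, 0.01, 0.02, 0, 0, 0, 0.1, -0.06, 0.01, 0.01, 0, 0, 0, 0.1, -0.05, 0.01, 0.01, 0, 0, 0, 0.1, -0.06, 0.01, 0.02, 0, 0, 0, 0.1, -0.06, 0.01, 0.01, 0, 0, 0, 0.1, -0.06, 0, 0, 0, 0, 0, 0.1, -0.06, 0, 0, 0, 0, 0, 0.1, -0.06, 0, -0.01, 0, 0, 0, 0.1]'

```text
time: 36.15
tool_pos: [0.5407, -0.0914, 0.0616]
tcp_rot: [-2.435, -0.237, 0.087]
wrist_force: [0.6, -3.7, -6.5]
width: 0.175
```

```bash
python3 chk.py 32
```

```text
[-0.1821 -0.0484] want [-0.1821 -0.0484] (0.3155555555555556, np.float64(-0.48265388670858506)) y -0.1847 0.1750682678599068 [ 0.6 -3.7 -6.5] 36.15
lid,e by kinematics [ 0.315 -0.482] contact e -0.521
CALL -0.06, 0, -0.02, 0, 0, 0, 0.1, -0.07, -0.02, -0.01, 0, 0, 0, 0.1, -0.06, -0.02, -0.02, 0, 0, 0, 0.1, -0.06, -0.02, -0.03, 0, 0, 0, 0.1, -0.07, -0.03, -0.04, 0, 0, 0, 0.1, -0.06, -0.04, -0.04, 0, 0, 0, 0.1, -0.06, -0.04, -0.05, 0, 0, 0, 0.1, -0.06, -0.05, -0.06, 0, 0, 0, 0.1
```

View pics/k32.png

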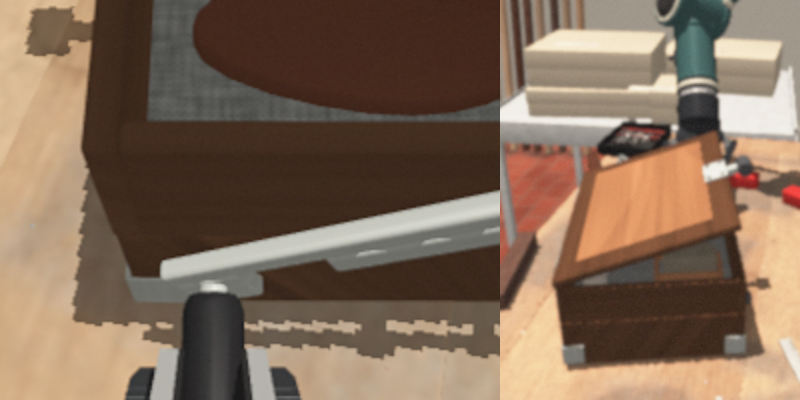

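Emit:
arm_command --steps '[-0.06, 0, -0.02, 0, 0, 0, 0.1, -0.07, -0.02, -0.01, 0, 0, 0, 0.1, -0.06, -0.02, -0.02, 0, 0, 0, 0.1, -0.06, -0.02, -0.03, 0, 0, 0, 0.1, -0.07, -0.03, -0.04, 0, 0, 0, 0.1, 0, 0, 0, 0, 0, 0, 0.1]'

```text
time: 37.0
tool_pos: [0.5311, -0.0933, 0.0664]
tcp_rot: [-2.434, -0.237, 0.088]
wrist_force: [-2.9, -3.1, -5.1]
width: 0.175
```

```bash
python3 chk.py 37; python3 - <<'E'
from h import *
I,K,P=look("side","d37.png")
for a in (0,.05,.1,.15,.2,.25): print(a,proj(K,P,[ch(-.213*np.cos(a)+.01*np.sin(a),.14,.213*np.sin(a)+.01*np.cos(a)),ch(-.236*np.cos(a)+.006*np.sin(a),0.,.236*np.sin(a)+.006*np.cos(a))]).round(1).tolist())
cv2.imwrite("pics/d37c.png",cv2.resize(I[180:310,130:290,::-1],(800,650))[:600])
J,_,_=look("scene");cv2.imwrite("pics/s37c.png",cv2.resize(J[110:210,170:300,::-1],(780,600)))
E
```

```text
[-0.1918 -0.0436] want [-0.1917 -0.0439] (0.1558333333333335, np.float64(-0.3782876020564614)) y -0.1847 0.1752432327047153 [-2.9 -3.1 -5.1] 37.0
lid,e by kinematics [ 0.155 -0.376] contact e -0.407
CALL -0.06, -0.02, -0.04, 0, 0, 0, 0.1, -0.06, -0.05, -0.05, 0, 0, 0, 0.1, -0.06, -0.05, -0.06, 0, 0, 0, 0.1
0 [[266.4, 256.4], [267.2, 218.2]]
0.05 [[266.1, 251.0], [267.1, 213.1]]
0.1 [[265.6, 245.6], [266.7, 207.9]]
0.15 [[264.7, 240.2], [266.0, 202.6]]
0.2 [[263.4, 234.8], [265.0, 197.4]]
0.25 [[261.9, 229.3], [263.7, 192.2]]
```

View pics/d37c.png

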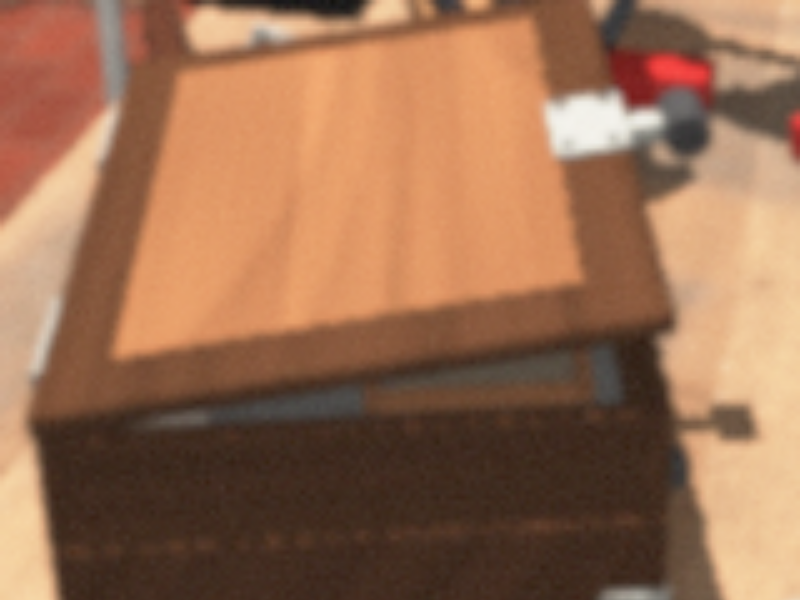

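View pics/s37c.png

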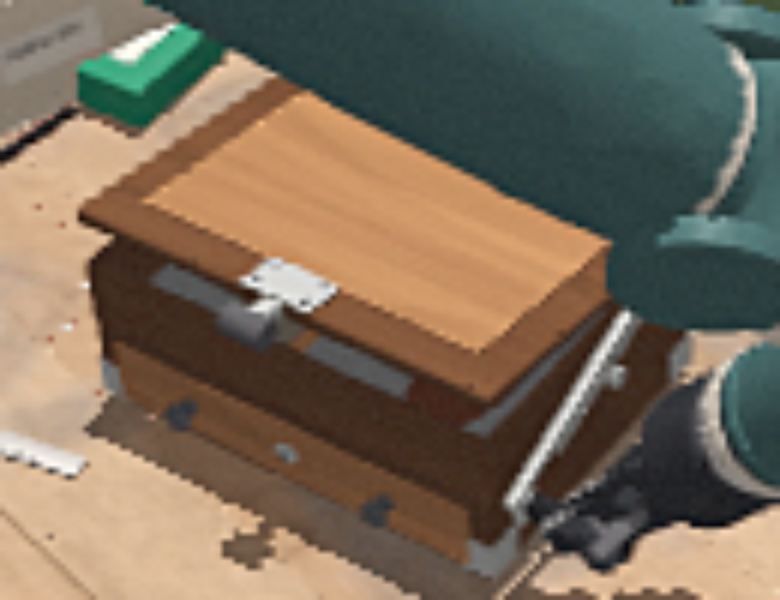

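The side view puts the pull barrel at (267,204), about 0.13 rad; the kinematics say 0.15. A few more steps.

Emit:
arm_command --steps '[-0.06, -0.02, -0.04, 0, 0, 0, 0.1, -0.06, -0.05, -0.05, 0, 0, 0, 0.1, -0.06, -0.05, -0.06, 0, 0, 0, 0.1, 0, 0, 0, 0, 0, 0, 0.1]'

```text
time: 37.7
tool_pos: [0.5262, -0.0943, 0.0724]
tcp_rot: [-2.434, -0.237, 0.087]
wrist_force: [-1.3, 0.5, -2.8]
width: 0.177
```

```bash
python3 chk.py 40; python3 - <<'E'
from h import *
I,K,P=look("side","d40.png")
cv2.imwrite("pics/d40c.png",cv2.resize(I[180:310,130:290,::-1],(800,650))[:600])
E
```

```text
[-0.1968 -0.0376] want [-0.1971 -0.0379] (0.06000000000000005, np.float64(-0.2930286836573773)) y -0.1848 0.17711469863236867 [-1.3  0.5 -2.8] 37.7
lid,e by kinematics [ 0.073 -0.296] contact e -0.33
```

View pics/d40c.png

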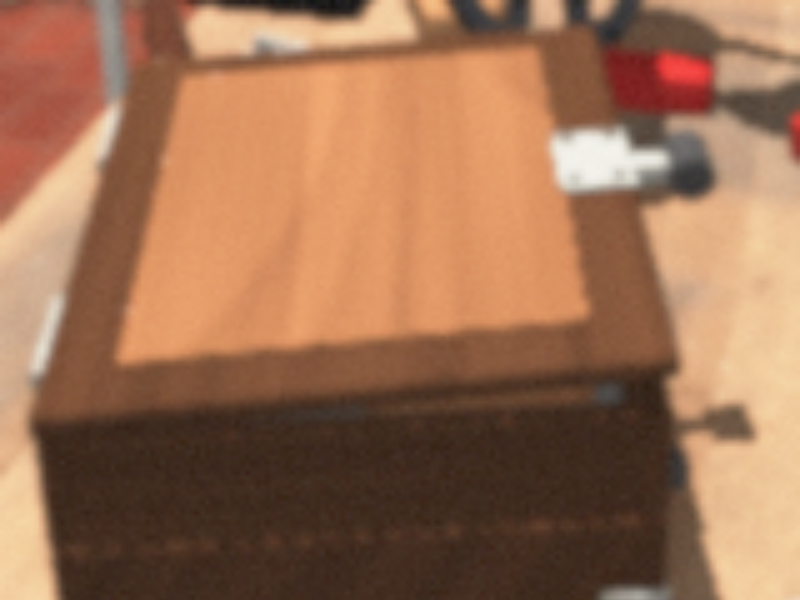

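Barrel now at (268,213), about 0.05 rad. Finishing the close.

Emit:
arm_command --steps '[-0.03, -0.02, -0.03, 0, 0, 0, 0.1, -0.03, -0.02, -0.03, 0, 0, 0, 0.1, -0.03, -0.02, -0.02, 0, 0, 0, 0.1, -0.02, 0, 0, 0, 0, 0, 0.1, 0, 0, 0, 0, 0, 0, 0.1]'

```text
time: 38.48
tool_pos: [0.5242, -0.0948, 0.0758]
tcp_rot: [-2.434, -0.236, 0.084]
wrist_force: [3.4, 5.2, -0.8]
width: 0.171
```

```bash
python3 chk.py 40; python3 - <<'E'
from h import *
I,K,P=look("side","d41.png")
cv2.imwrite("pics/d41c.png",cv2.resize(I[180:310,130:290,::-1],(800,650))[:600])
E
```

```text
[-0.1989 -0.0342] want [-0.1971 -0.0379] (0.06000000000000005, np.float64(-0.2930286836573773)) y -0.1849 0.17131059697751022 [ 3.4  5.2 -0.8] 38.475
lid,e by kinematics [ 0.034 -0.255] contact e -0.289
```

View pics/d41c.png

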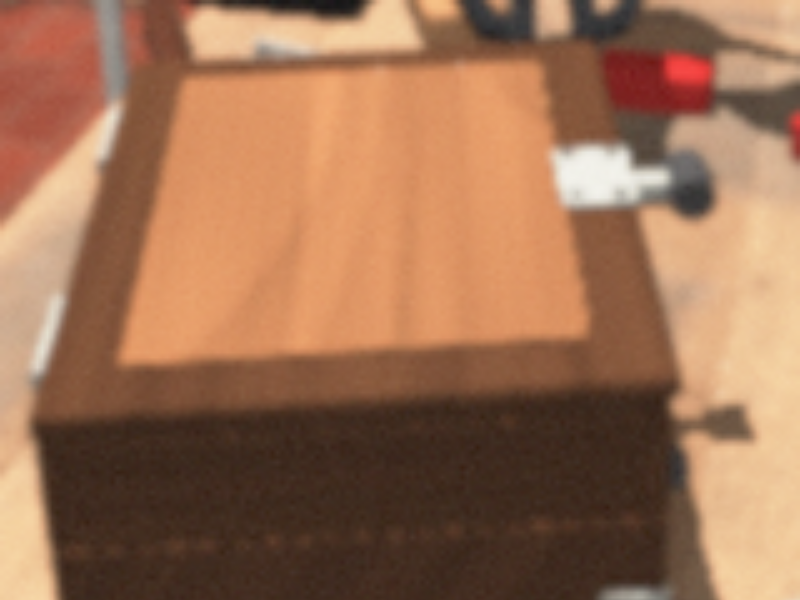

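The lid looks shut and the load on the handle has reversed. I'll release and withdraw.

Emit:
arm_command --steps '[0, 0, 0, 0, 0, 0, 0.3, 0, 0, 0, 0, 0, 0, 0.5, 0, 0, 0, 0, 0, 0, 0.6, 0, 0, 0, 0, 0, 0, 0.6, 0, 0, -0.4, 0, 0, 0, 0.6, 0, 0, -0.8, 0, 0, 0, 0.6, 0, 0, -0.9, 0, 0, 0, 0.6, 0, 0, -0.9, 0, 0, 0, 0.6, 0, 0, -0.9, 0, 0, 0, 0.6, 0, 0, -0.9, 0, 0, 0, 0.6]'

```text
time: 39.88
tool_pos: [0.5412, -0.1873, 0.1867]
tcp_rot: [-2.436, -0.237, 0.086]
wrist_force: [0.6, -0.5, 0.2]
width: 0.6
```

Emit:
arm_command --steps '[0, 0, -0.5, 0, 0, 0, 0.6, 0, 0, 0, 0, 0, 0, 0.6, 0, 0, 0, 0, 0, 0, 0.6]'

```text
time: 40.25
tool_pos: [0.5423, -0.195, 0.196]
tcp_rot: [-2.434, -0.236, 0.088]
wrist_force: [-0.5, 0.1, -0.6]
width: 0.601
```

```bash
python3 - <<'E'
from h import *
print(bot.read_state()["wrist_force"])
I,K,P=look("side","d42.png");J,_,_=look("scene","s42.png")
d0=cv2.imread("pics/d0.png") if False else cv2.imread("pics/side0.png")
d=cv2.absdiff(I[:,:,::-1],d0)[180:310,130:290].max(2);print("diff>40 px in lid crop",(d>40).sum())
d41=cv2.imread("pics/d41.png");print("41 vs 42",(cv2.absdiff(I[:,:,::-1].copy(),d41)[180:310,130:290].max(2)>40).sum())
cv2.imwrite("pics/d42c.png",np.hstack([cv2.resize(I[180:310,130:290,::-1],(400,325)),cv2.resize(d0[180:310,130:290],(400,325))]))
cv2.imwrite("pics/s42c.png",cv2.resize(J[100:260,170:370,::-1],(750,600)))
E
```

```text
[-0.47227327  0.11733311 -0.57900717]
diff>40 px in lid crop 552
41 vs 42 949
```

View pics/d42c.png

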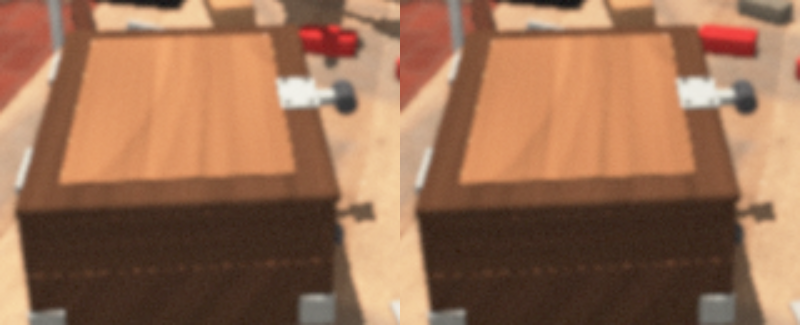

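View pics/s42c.png

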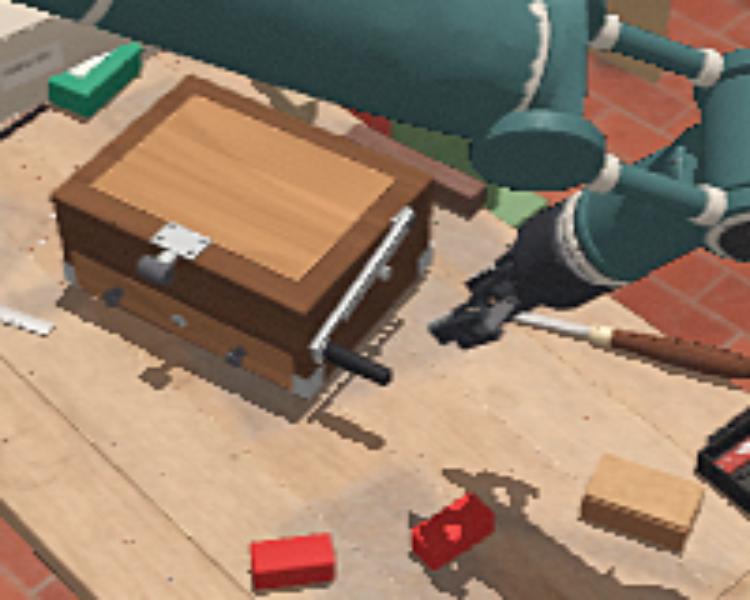

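The lid and pull at crop (345,97) match the initial shut image at (745,97). The stay is at rest on the peg, the gripper is clear, and the sanding block is where it was. I'm handing it in.

```bash
python3 -c "
from workcell import bot
print(bot.finish_job())"
```

```text
the job is handed in; nothing more can be done
None
```

The whetstone is in the ribbed recess and the lid is shut; I handed the job in at about 40 s of the 72 s allowed. `finish_job` reports no verdict, so the points below are my own checks.

- **Lid:** I lifted it by the pull to about 1.34 rad and let it down until it bore on the stay at about 1.19 rad. Then I let go; it stayed propped on its own.
- **Stone:** I laid it in the recess; it touched down at the expected height with about 8 N. The first touch was close to the rear rib, so I eased it about 3 mm forward before letting go. A picture afterwards showed it inside the ribs, clear on all sides. I could not look again once the lid was shut.
- **Closing:** I lifted the notch off the peg by the handle and walked the lid down slowly, about 0.25 rad/s, until it was shut. At 0.15 rad by my geometry, the side camera read about 0.13, and at 0.07 it read about 0.05. At the end my geometry still gave 0.03 rad, which I put down to a millimetre or two of position error.
- **Last check:** with the gripper off, the side view matched the opening picture of the shut lid. The stay rests on its peg, and the wrist force was under 1 N. The sanding block looked unmoved by eye; I did not measure it again.

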